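# Make up the sectioning kit and the staining kit

## Robot

A 7-joint arm with a two-finger parallel gripper is mounted at the origin on a cart in front of the work surface, level with it; the furniture and walls round the work are solid. World frame = base frame: x ahead of the robot, y to its left, z up, the work surface at z = 0. Lengths are in m, angles in rad, forces in N, time in s.
With the tool pointing down it reaches from about 0.425 to 0.875 m from the base axis. Payload 4.7 kg.
Tool frame: the origin (TCP) lies on the centre line of the jaws, within the pads' length; the fingertips stand 14 mm ahead of it and the grasp point (between the pads) lies 5 mm behind it; z points along the fingers, y is the direction in which the jaws open and shut (so a half turn about z gives the same grasp; the last joint's range is limited). The gripper opens to 87 mm and grips with 3 to 60 N. Pads are 19 mm wide; open, the fingers measure 117 mm over their backs; the gripper's body (75 mm by 190 mm) begins 51 mm behind the grasp point.
Start: joints at [-1.143, 0.321, -0.07, 1.45, 0.023, 1.371, -0.057], TCP at [0.261, 0.595, 0.237] pointing down, gripper open.
Joint ranges: [-2.86, 2.86], [-0.3, 2.09], [-1.38, 1.24], [0.06, 2.45], [-1.56, 4.7], [0.09, 2.05], [-2.69, 2.69]. Speed limits (rad/s): [2.57, 2.57, 3.14, 3.14, 3.14, 3.14, 3.14].

## Interface

Orientations are given as a rotation vector (axis times angle).
In Python, from bench import ctrl gives the robot as it stands. The module is installed in compiled form; this text tells all that it offers.
- The arm moves only by the tool step_arm, never from a script. Its argument "plan" is a list of rows, each a list of 3 entries, a list of its own where there are three numbers: the turn, a rotation vector about the tool's x, y, z in rad, then the shift along the tool's x, y, z in m, then the closure in counts, from 0 (fully open) to 255 (shut). In form: [[[rx, ry, rz], [x, y, z], hand], ...]. A call has exactly 10 rows; each row is the pose to reach, as a shift and turn from the pose commanded when the call began, along the tool's axes at that moment; what a row does not reach only later rows make up. A row lasts 1/8 s, in which the tool goes at most 62.5 mm and 10.7 degrees, less where a joint would pass 70% of its speed; a pose out of reach is approached as far as the arm can. A call with a gripper value outside its range is refused whole. The fingers move at their own pace and stop on an object; "squeeze" is the grip in N (left out, the last holds). Time passes only in rows, so rows that repeat a pose let the fingers close, or fill a call up. It gives the time, the measured TCP pose, the force and the opening at its end, in the units of the state.
- ctrl.get_state(): the state, without advancing time (a new reading comes with each control period).
- ctrl.get_image(name): name is "scene" or "top"; returns the picture (480x640x3 uint8, red, green, blue); there is no depth.
- ctrl.calibration(name): a dict with "fov_y" (degrees; the focal length in pixels is half the picture's height over the tangent of half this angle, whatever the lens; pixels are square), "cx", "cy" (the principal point, pixels), "rvec" (rotation vector, rad) and "tvec" (3), from world to camera coordinates, as OpenCV has them. Camera axes: x right, y down, z forward; pixel columns grow to the right and rows downward; lengths in m; the calibration is good to about 2 mm. A picture is of the moment at which its call begins. calibration takes no time and is no camera call.
- ctrl.close_job(): hands the job in, once; it reports no verdict.
Trained networks look in the newest picture that a camera, given by its name, has taken for a name from the list of things; names that differ only in an ending like _2 or _b are one class to them, and where a whole thing is asked for, a point or a joint stands for the part that bears it (a point fixed in the world has none). Each returns a list of dicts, best first, with "score" (0 to 1); they miss things now and then, are a little off and sometimes report something else, mostly with a low value. They report only what shows in the picture. A call takes as long as a camera call. They do not tell look-alikes from the thing itself.
- ctrl.cut_out(camera, label): "pixels" (480x640 bool, what is visible of it) and "rect" ([left, top, width, height] in pixels, round what is visible of it).
The state is a dict: "time": time; "joint_positions": joint angles; "qd": joint speeds; "joint_torque": joint torques, N m; "position": TCP position; "tool_rot": TCP orientation; "ft_force": force on the tool from outside, world axes, zero at the start; "torque": the same for the moment, N m; "grip_width": opening from 0.0 (shut) to 1.0 (fully open).
Only numpy, scipy, OpenCV 4.12 (cv2) and the standard library are available. Lean on these libraries where they do the work, as an engineer would, in place of code of your own. Each camera call takes 0.05 s, during which the arm holds its last target.

## Task

Make up two kits in the steel trays: in the tray with two compartments put the white wax block in the compartment next to the tray's wire handle and the white oil bottle with the pointed green nozzle in the other; in the tray with three compartments put the lidded staining jar next to the handle, the beaker in the middle and the brown dropper bottle at the end away from the handle. Each thing stands upright (the wax block lies flat as it lay) on the floor of its compartment, let go and still, and not on a wall. Leave the embedding cassette, which belongs to neither kit, where it lies.

Things in the scene. Friction and masses are not known exactly. Their poses are not given: they have to be found in the camera images.
- staining_jar_center (a point): Lidded staining jar, clear with pink filling and a white lid with a round knob; 55 mm across, 114 mm high, standing upright; lid is fixed on. Round body from the base up to 80 mm can be gripped. The point is its centre, half-way up; z is its upright axis.
- beaker_center (a point): Small clear beaker with a dark filling (solid, cannot spill); about 48 mm across its body, 52 mm at its rim, 65 mm high, standing upright, open side up. The point is its centre, half-way up; z is its upright axis.
- dropper_bottle_center (a point): Brown dropper bottle with a black rubber bulb on top; round body 34 mm across up to about 62 mm height, 102 mm high over all, standing upright. The point is its centre, half-way up; z is its upright axis.
- oil_bottle_center (a point): White oil bottle with a pointed green nozzle; round body 37 mm across up to about 60 mm height, 98 mm high over all, standing upright. The point is its centre, half-way up; z is its upright axis.
- wax_block_center (a point): White block of paraffin wax, 32 mm along its own x, 44 mm along its own y, 18 mm high, lying flat. The point is its centre, half-way up; z is its upright axis. The two trays lie either side of the loose things, either may be the left one, long sides roughly along world x. Left of them stands a water bath 0.23 m high.
- cassette_center (a point): Embedding cassette with a pale block on it, not part of a kit, to be left where it lies: 40 mm along its own x, 28 mm along y, 11 mm high. It and the five other loose things stand at random in two rows that run away from the robot: at least 35 mm is free between one and the next in the same row (along world x), less across. The point is its centre, half-way up; z is its upright axis.
- tray_two: Shallow steel tray with two square compartments in a row, fixed to the bench. Outside 129 mm along its x, 66 mm along its y, walls 3 mm thick, 10 mm high; floor top 3 mm above the bench. Each compartment is 60 x 60 mm inside. A wire handle sticks out 24 mm at the -x end. Origin: centre of its underside. Compartment centres: x = -31.5 mm (next to the handle) and x = +31.5 mm, y = 0. Handle towards the robot.
- tray_three: Shallow steel tray with three square compartments in a row, fixed to the bench. Outside 228 mm along its x, 78 mm along its y, walls 3 mm thick, 10 mm high; floor top 3 mm above the bench. Each compartment is 72 x 72 mm inside. A wire handle sticks out 24 mm at the -x end. Origin: centre of its underside. Compartment centres: x = -75 mm (next to the handle), x = 0 (middle) and x = +75 mm (away from the handle), y = 0. Handle towards the robot.
Mind the look-alikes: they are no part of the job. Leave any blue look-alike of the part that bears staining_jar_center alone. Of the things that look like the part that bears wax_block_center, take the one that is farthest to the robot's right at the start.

How it is judged:
By the outcome, as a careful person would: the job done as asked, in the order asked, and still so for the second after the job is handed in, with the robot touching nothing.
It also fails if it takes over 125 s, if anything falls off the work surface, if the arm or the gripper's body presses on something with over 40 N, if the wrist force passes 120 N, or if a joint passes its speed limit or range.

## Working session

There is one attempt and no reset: what is moved stays moved. The work goes in short steps, Python scripts to look and compute and a tool call to move; the robot and the scene stay as the last step left them, time stands still between calls to the robot, and variables do not carry over. Pictures are saved under pics/ and viewed, and the job is handed in when it is done.

Besides the shell and the picture viewer there is one more tool, called after "Request:" by a JSON object that holds its "api" and its "payload", one argument or row to a line. step_arm: Moves the arm, as the interface text tells. Its arguments: {"type":"object","properties":{"plan":{"type":"array"},"squeeze":{"type":"number"}},"required":["plan"]}

```bash
mkdir -p pics; ls; python3 - <<'E'
from bench import ctrl
import cv2
s=ctrl.get_state()
for k,v in s.items(): print(k,v)
for n in("scene","top"):
    im=ctrl.get_image(n); cv2.imwrite(f"pics/{n}0.png",im[:,:,::-1]); print(ctrl.calibration(n))
E
```

```text
pics
time 0.0
joint_positions [-1.14288307  0.32182347 -0.07009979  1.45167053  0.02262842  1.37077363
 -0.05692991]
qd [ 0.00024251 -0.00134548 -0.00025425 -0.00100288 -0.00307654  0.00138759
  0.00034105]
joint_torque [ 1.72195028e-04 -4.91299224e+01 -4.04132176e-01 -3.12523448e+01
 -6.39791088e-02  4.38865414e-02  1.67108765e-04]
position [0.26120395 0.59464285 0.23546354]
tool_rot [-6.45301170e-01 -3.07432739e+00  2.93448797e-03]
ft_force [ 0.30088289 -0.54911889  0.03148924]
torque [0.04497375 0.03822748 0.00634698]
grip_width 0.9990320492231377
{'fov_y': 53.07978962865172, 'cx': 326.9082887002024, 'cy': 241.3251622873265, 'rvec': array([ 0.71833537,  2.43828557, -1.32366147]), 'tvec': array([ 0.49677991, -0.03244324,  1.12633545])}
{'fov_y': 43.035814458894485, 'cx': 327.60175520069254, 'cy': 234.3728290858043, 'rvec': array([ 2.15671731, -2.20401523,  0.05596755]), 'tvec': array([-0.08110898,  0.49769226,  0.96010476])}
```

View pics/scene0.png

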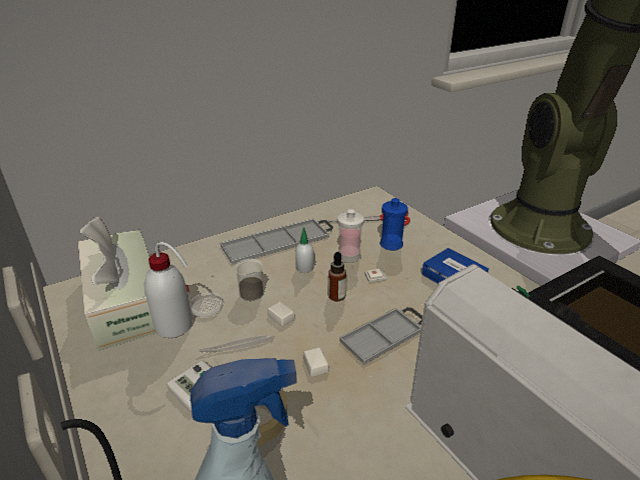

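View pics/top0.png

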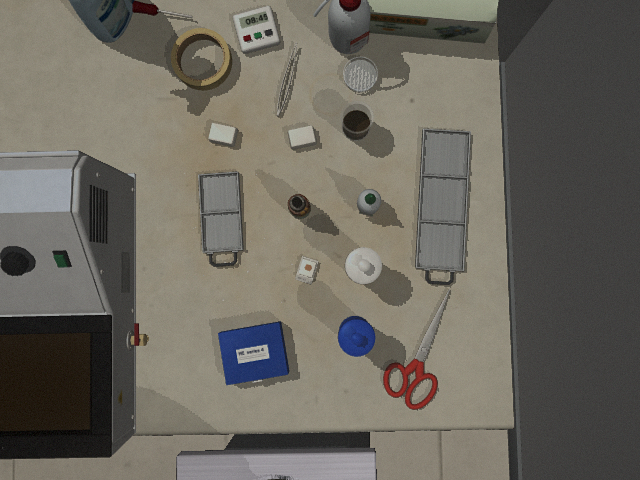

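The top view shows a wax block at (302,137) in the loose rows and a look-alike at (222,133) further left. The others are the beaker (357,122), dropper (298,205), oil bottle (369,202), pink jar (363,266), blue look-alike (356,337) and cassette (308,268). Tray two is at (221,213) and tray three at (443,200), both with handles toward the robot. I'll take the right-hand wax block and the white/pink jar.

```bash
cat > h.py <<'E'
import numpy as np,cv2
from scipy.optimize import least_squares
from bench import ctrl
def cam(n):
    c=ctrl.calibration(n); f=240/np.tan(np.radians(c['fov_y']/2))
    K=np.array([[f,0,c['cx']],[0,f,c['cy']],[0,0,1]])
    return K,np.array(c['rvec'],float),np.array(c['tvec'],float)
def proj(n,P):
    K,r,t=cam(n); return cv2.projectPoints(np.atleast_2d(np.array(P,float)),r,t,K,None)[0][:,0]
def back(n,uv,z):
    K,r,t=cam(n); R=cv2.Rodrigues(r)[0]; C=-R.T@t
    d=R.T@np.linalg.inv(K)@np.array([uv[0],uv[1],1.]); return C+d*(z-C[2])/d[2]
def hull_iou_mask(n,pts):
    p=proj(n,pts); h=cv2.convexHull(p.astype(np.float32))
    m=np.zeros((480,640),np.uint8); cv2.fillConvexPoly(m,np.round(h*16).astype(np.int32),1,shift=4); return m>0
E
python3 - <<'E'
from h import *
L=["staining_jar_center","beaker_center","dropper_bottle_center","oil_bottle_center","wax_block_center","cassette_center","tray_two","tray_three"]
H=dict(zip(L,[.114,.065,.102,.098,.018,.011,.01,.01]))
import pickle
D={}
for n in("top","scene"):
    ctrl.get_image(n)
    for l in L:
        r=ctrl.cut_out(n,l); D[n,l]=r
        for d in r:
            m=d['pixels']; ys,xs=np.nonzero(m)
            print(n,l,round(d['score'],2),np.round(d['rect']),m.sum(), 'c',xs.mean().round(1),ys.mean().round(1),'w@h/2',back(n,(xs.mean(),ys.mean()),H[l]/2).round(3)[:2])
pickle.dump(D,open('d.pkl','wb'))
for n in("top","scene"):
    K,r,t=cam(n); print(n,-cv2.Rodrigues(r)[0].T@t)
E
```

```text
top staining_jar_center 0.74 [340. 318.  37.  40.] 1219 c 355.8 336.1 w@h/2 [ 0.338 -0.132]
top beaker_center 0.77 [342.  99.  32.  42.] 1037 c 356.3 120.0 w@h/2 [ 0.676 -0.142]
top dropper_bottle_center 0.93 [288. 194.  22.  27.] 389 c 298.5 206.0 w@h/2 [ 0.539 -0.048]
top oil_bottle_center 0.67 [356. 187.  22.  29.] 515 c 368.4 202.0 w@h/2 [ 0.543 -0.157]
top wax_block_center 0.76 [208. 123.  30.  25.] 538 c 222.8 134.4 w@h/2 [0.664 0.076]
top wax_block_center 0.68 [291. 127.  26.  25.] 503 c 301.7 137.6 w@h/2 [ 0.655 -0.053]
top cassette_center 0.74 [295. 258.  26.  23.] 420 c 306.2 270.3 w@h/2 [ 0.439 -0.056]
top tray_two 0.88 [198. 171.  46.  96.] 3485 c 220.2 215.0 w@h/2 [0.532 0.083]
top tray_three 0.69 [413. 129.  56. 156.] 7006 c 442.5 201.4 w@h/2 [ 0.546 -0.279]
scene staining_jar_center 0.73 [338. 209.  25.  54.] 1147 c 349.5 235.0 w@h/2 [ 0.447 -0.139]
scene staining_jar_center 0.59 [383. 199.  21.  51.] 1109 c 392.6 224.4 w@h/2 [ 0.345 -0.124]
scene staining_jar_center 0.35 [338. 311.  83.  56.] 2417 c 380.1 334.8 w@h/2 [0.575 0.124]
scene beaker_center 0.67 [233. 257.  29.  44.] 1065 c 248.9 279.3 w@h/2 [ 0.673 -0.144]
scene dropper_bottle_center 0.41 [339. 309.  82.  55.] 2303 c 379.4 335.0 w@h/2 [0.572 0.119]
scene oil_bottle_center 0.58 [292. 232.  20.  43.] 574 c 303.9 255.4 w@h/2 [ 0.558 -0.136]
scene oil_bottle_center 0.45 [326. 252.  23.  49.] 721 c 336.6 279.6 w@h/2 [ 0.547 -0.037]
scene wax_block_center 0.61 [304. 348.  24.  30.] 528 c 314.9 361.7 w@h/2 [0.666 0.078]
scene wax_block_center 0.58 [269. 302.  23.  23.] 401 c 280.3 313.4 w@h/2 [ 0.657 -0.052]
scene cassette_center 0.47 [368. 271.  21.  11.] 190 c 375.0 274.8 w@h/2 [ 0.442 -0.056]
scene tray_two 0.91 [339. 310.  82.  55.] 2464 c 380.3 334.6 w@h/2 [0.538 0.083]
scene tray_three 0.83 [221. 220. 112.  44.] 2203 c 271.4 240.5 w@h/2 [ 0.557 -0.28 ]
top [ 0.4310591  -0.10574518  0.98948644]
scene [0.94300081 0.53615456 0.5828912 ]
```

```bash
python3 - <<'E'
from h import *
a=cv2.imread('pics/top0.png'); 
c=cv2.resize(a[90:290,190:390],None,fx=3,fy=3,interpolation=cv2.INTER_CUBIC); cv2.imwrite('pics/c1.png',c)
c=cv2.resize(a[120:290,380:500],None,fx=3.5,fy=3.5,interpolation=cv2.INTER_CUBIC); cv2.imwrite('pics/c2.png',c)
b=cv2.imread('pics/scene0.png'); c=cv2.resize(b[190:390,210:430],None,fx=3,fy=3,interpolation=cv2.INTER_CUBIC); cv2.imwrite('pics/c3.png',c)
E
```

```text
(no output)
```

View pics/c1.png

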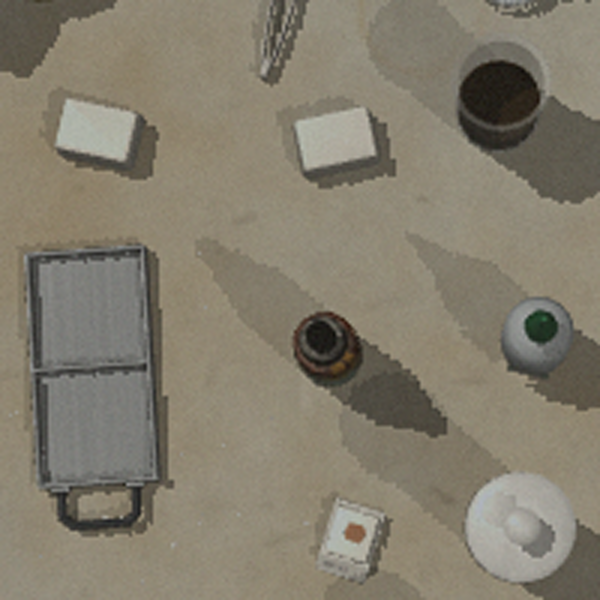

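View pics/c2.png

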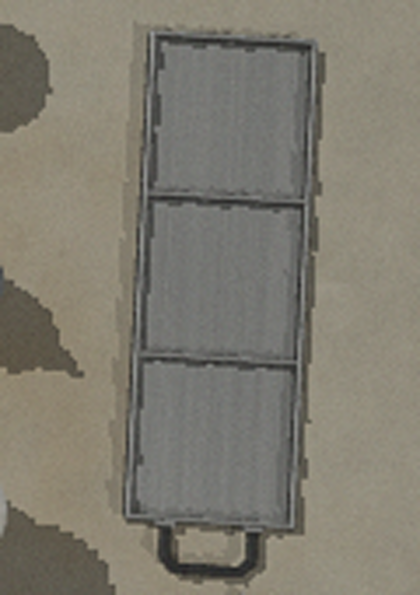

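View pics/c3.png

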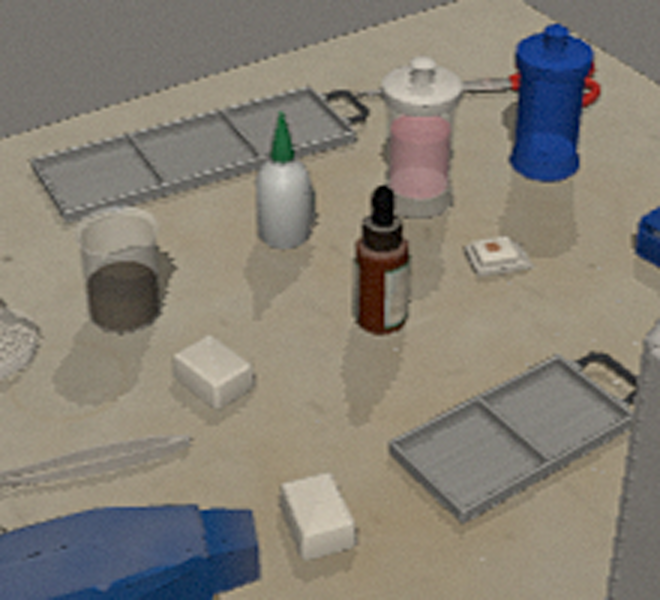

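```bash
cat > est.py <<'E'
from h import *
def o(p,s,off): return [(p[0]+.5)/s-.5+off[0],(p[1]+.5)/s-.5+off[1]]
def rect(n,cs,s,off,z):
    P=np.array([back(n,o(c,s,off),z)[:2] for c in cs]); return P
if __name__=="__main__":
    for nm,cs,s,off,z in [("two",[(24,252),(146,245),(158,485),(40,488)],3,(190,90),.01),("three",[(150,33),(316,40),(294,528),(125,520)],3.5,(380,120),.01),("wax",[(295,140),(370,108),(378,147),(305,172)],3,(190,90),.018)]:
        P=rect("top",cs,s,off,z); e=[np.linalg.norm(P[i]-P[(i+1)%4]).round(4) for i in range(4)]
        a=[np.degrees(np.arctan2(*(P[(i+1)%4]-P[i])[::-1])).round(1) for i in range(4)]
        print(nm,P.mean(0).round(4),e,a)
    for nm,c,z in [("drop bulb",(320,333),.10),("drop body",(327,347),.06),("oil tip",(541,324),.09),("oil body",(538,336),.05),("jar lid",(521,527),.095),("beaker rim",(504,85),.065),("beaker bottom",(499,110),.02)]:
        print(nm,back("top",o(c,3,(190,90)),z)[:2].round(4))
E
python3 est.py
```

```text
two [0.5364 0.0813] [np.float64(0.0665), np.float64(0.1305), np.float64(0.0637), np.float64(0.1286)] [np.float64(-88.1), np.float64(-177.8), np.float64(90.2), np.float64(3.4)]
three [ 0.549 -0.279] [np.float64(0.0769), np.float64(0.2266), np.float64(0.0772), np.float64(0.2265)] [np.float64(-93.9), np.float64(175.4), np.float64(86.1), np.float64(-4.7)]
wax [ 0.6546 -0.0538] [np.float64(0.044), np.float64(0.0218), np.float64(0.0416), np.float64(0.0183)] [np.float64(-68.0), np.float64(-169.7), np.float64(107.7), np.float64(16.2)]
drop bulb [ 0.5409 -0.0481]
drop body [ 0.5386 -0.049 ]
oil tip [ 0.5441 -0.1571]
oil body [ 0.5429 -0.1576]
jar lid [ 0.4439 -0.1444]
beaker rim [ 0.6711 -0.1427]
beaker bottom [ 0.6693 -0.1415]
```

```bash
python3 - <<'E'
from h import *
a=cv2.imread('pics/top0.png'); b=cv2.imread('pics/scene0.png')
c=cv2.resize(a[115:160,275:335],None,fx=10,fy=10,interpolation=cv2.INTER_CUBIC)
d=cv2.resize(b[290:335,255:315],None,fx=10,fy=10,interpolation=cv2.INTER_CUBIC)
for i in range(0,600,100):
    for q in(c,d): cv2.putText(q,str(i),(i,12),0,.4,(0,0,255)); cv2.putText(q,str(i),(0,i+5),0,.4,(0,0,255))
cv2.imwrite('pics/w1.png',c); cv2.imwrite('pics/w2.png',d)
E
```

```text
(no output)
```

View pics/w1.png

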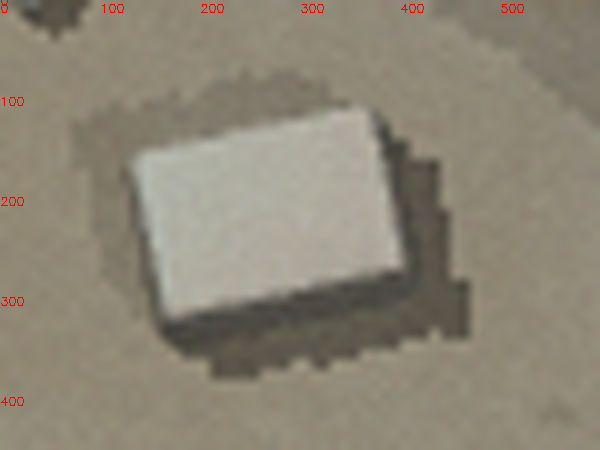

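View pics/w2.png

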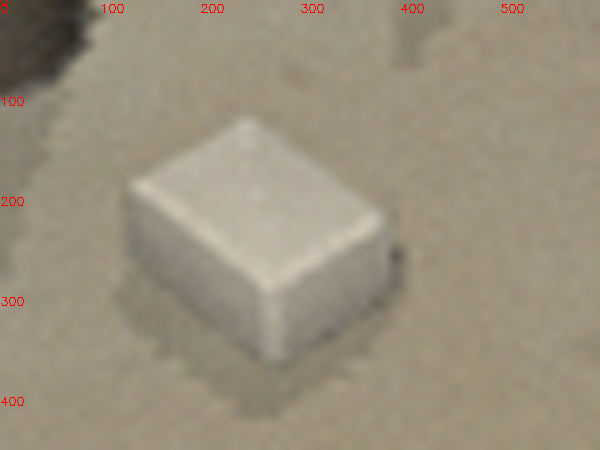

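```bash
python3 - <<'E'
from est import *
for n,cs,off in (("top",[(133,157),(365,107),(405,268),(165,315)],(275,115)),("scene",[(245,118),(383,217),(268,287),(130,185)],(255,290))):
    P=rect(n,cs,10,off,.018); print(n,P.mean(0).round(4),[np.linalg.norm(P[i]-P[(i+1)%4]).round(4) for i in range(4)],[np.degrees(np.arctan2(*(P[(i+1)%4]-P[i])[::-1])).round(1) for i in range(4)])
T=np.linspace(0,2*np.pi,40)
def circ(x,y,r,z): return np.c_[x+r*np.cos(T),y+r*np.sin(T),0*T+z]
objs={"jar":(.4439,-.1444,.0275,[0,.08]),"beaker":(.670,-.1425,.024,[0,.02]),"brim":(.670,-.1425,.026,[.065]),"drop":(.539,-.0487,.017,[0,.062]),"oil":(.5432,-.1573,.0185,[0,.045])}
tr=[(.5364,.0813,2.3,.1285,.066),(.549,-.279,-4.6,.228,.078)]
for n in("top","scene"):
    s=3; im=cv2.imread(f'pics/{n}0.png')
    im=cv2.resize(im,None,fx=s,fy=s,interpolation=cv2.INTER_CUBIC)
    def dr(P,col): cv2.polylines(im,[np.round(((proj(n,P)+.5)*s-.5)).astype(int)],True,col,1)
    for x,y,r,zs in objs.values():
        for z in zs: dr(circ(x,y,r,z),(0,255,0))
    for x,y,a,l,w in tr:
        a=np.radians(a);R=np.array([[np.cos(a),-np.sin(a)],[np.sin(a),np.cos(a)]])
        for z in(0,.01): dr(np.array([[*(R@[i*l/2,j*w/2]+[x,y]),z] for i,j in((1,1),(1,-1),(-1,-1),(-1,1))]),(0,0,255))
    if n=="top": cv2.imwrite('pics/o1.png',im[280:860,580:1200]); cv2.imwrite('pics/o1b.png',im[350:880,1180:1500])
    else: cv2.imwrite('pics/o2.png',im[570:1160,630:1300])
cv2.imwrite('pics/o1c.png',im[0:1,0:1])
E
```

```text
top [ 0.6566 -0.0527] [np.float64(0.0384), np.float64(0.0272), np.float64(0.0395), np.float64(0.0264)] [np.float64(-79.1), np.float64(-167.4), np.float64(99.8), np.float64(10.3)]
scene [ 0.6573 -0.052 ] [np.float64(0.0378), np.float64(0.0263), np.float64(0.0377), np.float64(0.0264)] [np.float64(101.8), np.float64(11.2), np.float64(-77.9), np.float64(-168.6)]
```

View pics/o1.png

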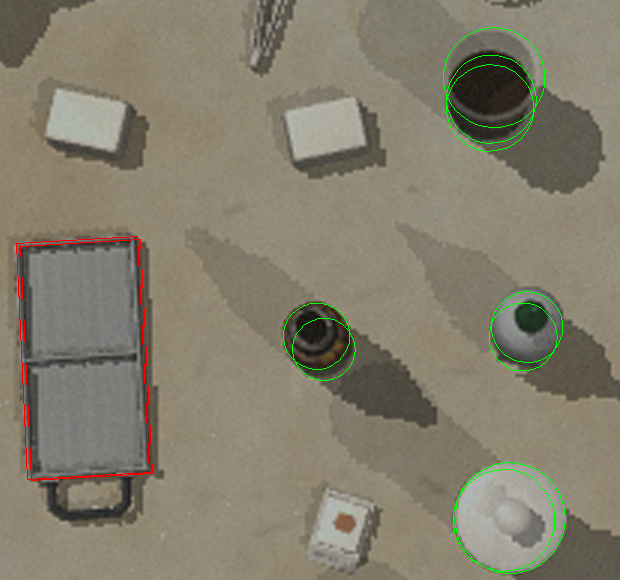

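View pics/o2.png

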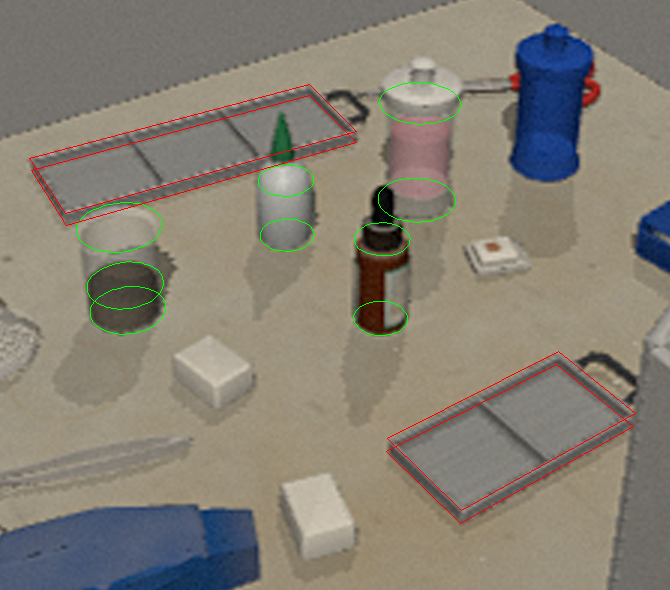

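Wax from the two cameras: (.6566,-.0527) and (.6573,-.0520), yaw about 10.7°, so they agree. The overlays fit the other things. The water bath edge is at y≈.205, clear of the work. Next is a helper that turns world targets into tool shifts.

```bash
cat > mv.py <<'E'
import sys; from h import *
from scipy.spatial.transform import Rotation as Ro
def go(x,y,z,phi=None):
    s=ctrl.get_state(); R=Ro.from_rotvec(s['tool_rot']).as_matrix(); p=s['position']
    f=np.degrees(np.arctan2(R[1,1],R[0,1])); 
    d=R.T@(np.array([x,y,z])-p)
    rz=0
    if phi is not None:
        rz=-(phi-f); rz=(rz+180)%360-180
    print('t',round(s['time'],2),'pos',p.round(4),'phi',f.round(1),'q7',s['joint_positions'][6].round(2),'w',round(s['grip_width']*87,1),'F',s['ft_force'].round(1),'tiltz',R[:,2].round(3))
    print('  shift',d.round(4),'rz',np.radians(rz).round(3))
if __name__=="__main__":
    a=sys.argv[1:]
    for q in a:
        go(*[float(v) for v in q.split(',')])
E
python3 mv.py .261,.595,.34,66.3 .657,-.0525,.2,100.7 .657,-.0525,.34,100.7
```

```text
t 1.0 pos [0.2614 0.5951 0.2366] phi 66.3 q7 -0.06 w 87.2 F [-0.5 -0.1  0.9] tiltz [ 0.  0. -1.]
  shift [ 0.0003 -0.0003 -0.1034] rz -0.0
t 1.0 pos [0.2614 0.5951 0.2366] phi 66.3 q7 -0.06 w 87.2 F [-0.5 -0.1  0.9] tiltz [ 0.  0. -1.]
  shift [-0.6226 -0.4339  0.0366] rz -0.601
t 1.0 pos [0.2614 0.5951 0.2366] phi 66.3 q7 -0.06 w 87.2 F [-0.5 -0.1  0.9] tiltz [ 0.  0. -1.]
  shift [-0.6226 -0.4339 -0.1034] rz -0.601
```

Request:
{"api": "step_arm", "payload": {
  "plan": [
    [[0,0,0],[0,0,-0.06],73],
    [[0,0,0],[0,0,-0.103],73],
    [[0,0,-0.2],[-0.06,-0.042,-0.103],73],
    [[0,0,-0.4],[-0.11,-0.077,-0.103],73],
    [[0,0,-0.6],[-0.16,-0.112,-0.103],73],
    [[0,0,-0.6],[-0.21,-0.147,-0.103],73],
    [[0,0,-0.6],[-0.26,-0.182,-0.103],73],
    [[0,0,-0.6],[-0.31,-0.217,-0.103],73],
    [[0,0,-0.6],[-0.36,-0.252,-0.103],73],
    [[0,0,-0.6],[-0.41,-0.287,-0.103],73]
  ],
  "squeeze": 25
}}

```text
time: 2.25
position: [0.5194, 0.1702, 0.34]
tool_rot: [-0.292, 3.127, 0.001]
ft_force: [0.6, 0.5, -0.1]
grip_width: 0.712
```

```bash
python3 mv.py .657,-.0525,.12,100.7
```

```text
t 2.25 pos [0.5194 0.1702 0.34  ] phi 100.7 q7 1.41 w 62.0 F [ 0.6  0.5 -0.1] tiltz [ 0.001  0.001 -1.   ]
  shift [-0.0937 -0.2444  0.2199] rz -0.0
```

Request:
{"api": "step_arm", "payload": {
  "plan": [
    [[0,0,0],[-0.02,-0.055,0.01],73],
    [[0,0,0],[-0.04,-0.11,0.02],73],
    [[0,0,0],[-0.06,-0.16,0.04],73],
    [[0,0,0],[-0.08,-0.21,0.08],73],
    [[0,0,0],[-0.094,-0.244,0.12],73],
    [[0,0,0],[-0.094,-0.246,0.17],73],
    [[0,0,0],[-0.094,-0.246,0.22],73],
    [[0,0,0],[-0.094,-0.246,0.22],73],
    [[0,0,0],[-0.094,-0.246,0.22],73],
    [[0,0,0],[-0.094,-0.246,0.22],73]
  ]
}}

```text
time: 3.5
position: [0.6585, -0.0524, 0.1228]
tool_rot: [-0.292, 3.123, -0.001]
ft_force: [0.5, 0.2, 0.4]
grip_width: 0.716
```

```bash
python3 mv.py .657,-.0525,.0245,100.7; python3 - <<'E'
from h import *
for n in("scene","top"):
    im=ctrl.get_image(n); cv2.imwrite(f"pics/{n}1.png",im[:,:,::-1])
E
```

```text
t 3.5 pos [ 0.6585 -0.0524  0.1228] phi 100.7 q7 1.92 w 62.3 F [0.5 0.2 0.4] tiltz [ 0.005  0.    -1.   ]
  shift [0.002  0.0003 0.0983] rz -0.0
```

View pics/top1.png

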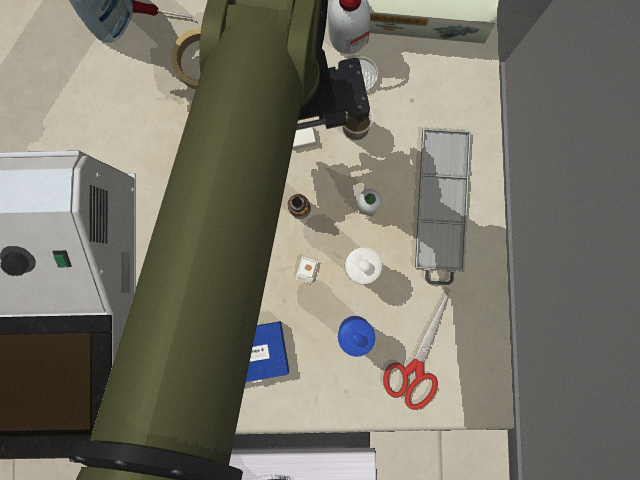

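View pics/scene1.png

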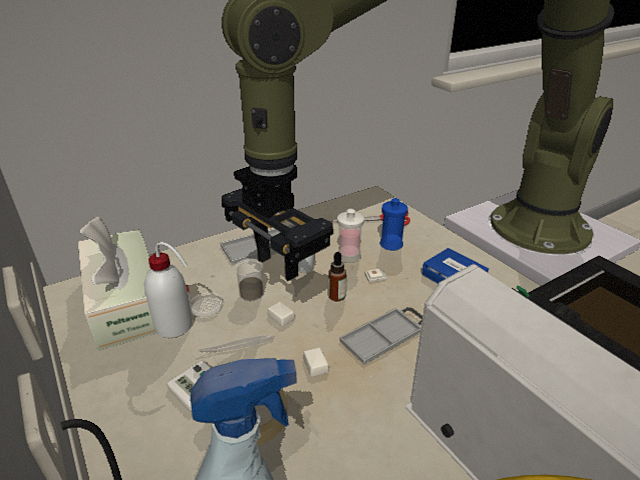

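The bar of the gripper lies along the jaw direction, over the beaker (357,122 top) but high enough. Going down.

Request:
{"api": "step_arm", "payload": {
  "plan": [
    [[0,0,0],[0.001,0,0.04],73],
    [[0,0,0],[0.002,0,0.08],73],
    [[0,0,0],[0.002,0,0.098],73],
    [[0,0,0],[0.002,0,0.098],73],
    [[0,0,0],[0.002,0,0.098],73],
    [[0,0,0],[0.002,0,0.098],73],
    [[0,0,0],[0.002,0,0.098],73],
    [[0,0,0],[0.002,0,0.098],73],
    [[0,0,0],[0.002,0,0.098],73],
    [[0,0,0],[0.002,0,0.098],73]
  ]
}}

```text
time: 4.85
position: [0.6546, -0.0527, 0.0215]
tool_rot: [0.292, -3.128, -0.0]
ft_force: [-0.1, -0.8, 0.0]
grip_width: 0.715
```

```bash
python3 mv.py .657,-.0525,.0235,100.7; python3 - <<'E'
from h import *
im=ctrl.get_image("scene"); cv2.imwrite("pics/s2.png",cv2.resize(im[180:340,200:360,::-1],None,fx=3.5,fy=3.5))
E
```

```text
t 4.85 pos [ 0.6546 -0.0527  0.0215] phi 100.7 q7 1.95 w 62.2 F [-0.1 -0.8  0. ] tiltz [-0.  0. -1.]
  shift [-0.0024 -0.0002 -0.002 ] rz -0.0
```

View pics/s2.png

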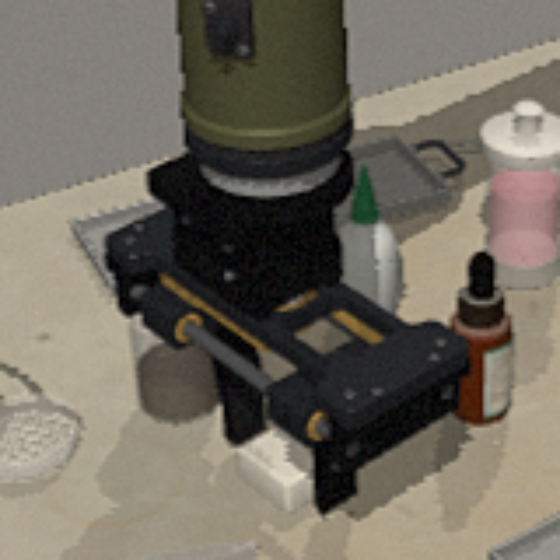

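Request:
{"api": "step_arm", "payload": {
  "plan": [
    [[0,0,0],[-0.002,0,-0.003],73],
    [[0,0,0],[-0.002,0,-0.003],73],
    [[0,0,0],[-0.002,0,-0.003],255],
    [[0,0,0],[-0.002,0,-0.003],255],
    [[0,0,0],[-0.002,0,-0.003],255],
    [[0,0,0],[-0.002,0,-0.003],255],
    [[0,0,0],[-0.002,0,-0.003],255],
    [[0,0,0],[-0.002,0,-0.003],255],
    [[0,0,0],[-0.002,0,-0.053],255],
    [[0,0,0],[-0.002,0,-0.103],255]
  ]
}}

```text
time: 6.15
position: [0.6561, -0.0523, 0.1251]
tool_rot: [0.292, -3.126, 0.0]
ft_force: [0.8, 0.4, -0.6]
grip_width: 0.504
```

```bash
python3 - <<'E'
from h import *
c=np.array([.5364,.0813]);a=np.radians(2.4)
for k in(-.0315,.0315): print(c+k*np.array([np.cos(a),np.sin(a)]))
c=np.array([.549,-.279]);a=np.radians(-4.6)
for k in(-.075,0,.075): print(c+k*np.array([np.cos(a),np.sin(a)]))
im=ctrl.get_image("scene"); cv2.imwrite("pics/s3.png",cv2.resize(im[150:340,180:380,::-1],None,fx=3,fy=3))
E
python3 mv.py .505,.080,.2,2.4 .505,.08,.07,2.4
```

```text
[0.50492763 0.07998092]
[0.56787237 0.08261908]
[ 0.47424158 -0.27298508]
[ 0.549 -0.279]
[ 0.62375842 -0.28501492]
t 6.2 pos [ 0.6604 -0.053   0.1337] phi 100.7 q7 1.92 w 43.3 F [ 3.2 -1.2  4.7] tiltz [ 0.011  0.    -1.   ]
  shift [ 0.1275  0.1593 -0.068 ] rz 1.715
t 6.2 pos [ 0.6604 -0.053   0.1337] phi 100.7 q7 1.92 w 43.3 F [ 3.2 -1.2  4.7] tiltz [ 0.011  0.    -1.   ]
  shift [0.1288 0.1595 0.062 ] rz 1.715
```

View pics/s3.png

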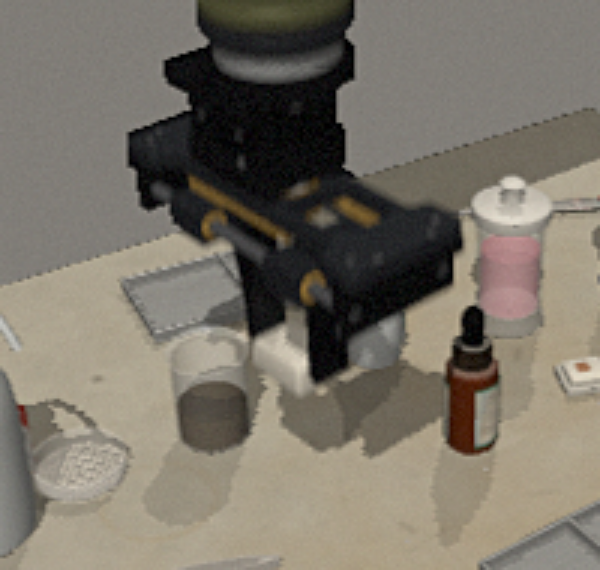

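Request:
{"api": "step_arm", "payload": {
  "plan": [
    [[0,0,0.18],[0.01,0.01,-0.03],255],
    [[0,0,0.36],[0.03,0.04,-0.03],255],
    [[0,0,0.54],[0.06,0.07,-0.03],255],
    [[0,0,0.72],[0.09,0.1,-0.03],255],
    [[0,0,0.9],[0.11,0.14,-0.03],255],
    [[0,0,1.08],[0.125,0.158,-0.03],255],
    [[0,0,1.26],[0.125,0.158,-0.02],255],
    [[0,0,1.44],[0.125,0.158,0],255],
    [[0,0,1.62],[0.125,0.158,0.02],255],
    [[0,0,1.715],[0.125,0.158,0.04],255]
  ]
}}

```text
time: 7.45
position: [0.5046, 0.0798, 0.0841]
tool_rot: [2.178, 2.263, 0.001]
ft_force: [0.6, -0.3, -0.8]
grip_width: 0.501
```

Request:
{"api": "step_arm", "payload": {
  "plan": [
    [[0,0,0],[0,0,0.01],255],
    [[0,0,0],[0,0,0.02],255],
    [[0,0,0],[0,0,0.02],255],
    [[0,0,0],[0,0,0.02],255],
    [[0,0,0],[0,0,0.02],255],
    [[0,0,0],[0,0,0.02],255],
    [[0,0,0],[0,0,0.02],255],
    [[0,0,0],[0,0,0.02],255],
    [[0,0,0],[0,0,0.02],255],
    [[0,0,0],[0,0,0.02],255]
  ]
}}

```text
time: 8.7
position: [0.5045, 0.0798, 0.0646]
tool_rot: [2.174, 2.268, 0.0]
ft_force: [-0.3, 0.7, -0.6]
grip_width: 0.501
```

```bash
python3 - <<'E'
from h import *
im=ctrl.get_image("scene"); cv2.imwrite("pics/s4.png",cv2.resize(im[200:390,280:480,::-1],None,fx=3,fy=3))
E
python3 mv.py .505,.080,.028,2.4
```

```text
t 8.75 pos [0.5045 0.0797 0.0645] phi 2.4 q7 -0.07 w 43.6 F [ 0.3 -0.1  0.3] tiltz [ 0.  0. -1.]
  shift [0.0002 0.0005 0.0365] rz 0.0
```

View pics/s4.png

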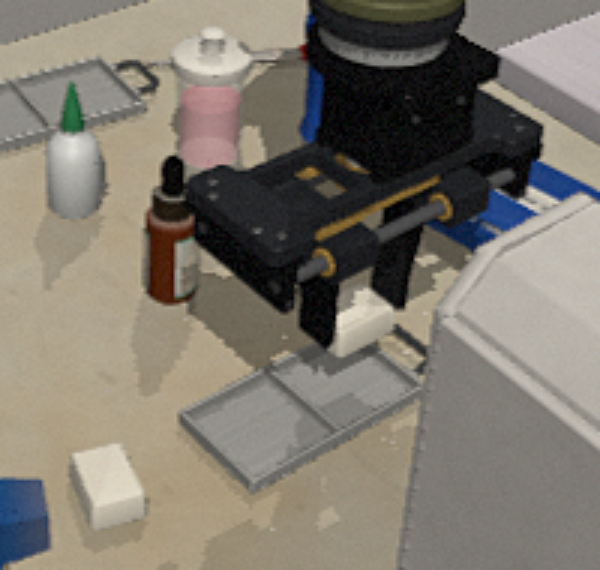

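Request:
{"api": "step_arm", "payload": {
  "plan": [
    [[0,0,0],[0,0,0.015],255],
    [[0,0,0],[0,0,0.025],255],
    [[0,0,0],[0,0,0.032],255],
    [[0,0,0],[0,0,0.0365],255],
    [[0,0,0],[0,0,0.0365],255],
    [[0,0,0],[0,0,0.0365],255],
    [[0,0,0],[0,0,0.0365],255],
    [[0,0,0],[0,0,0.0365],255],
    [[0,0,0],[0,0,0.0365],255],
    [[0,0,0],[0,0,0.0365],255]
  ]
}}

```text
time: 10.0
position: [0.5045, 0.0798, 0.0281]
tool_rot: [2.174, 2.268, 0.0]
ft_force: [0.0, -0.2, -0.7]
grip_width: 0.5
```

```bash
python3 - <<'E'
from h import *
im=ctrl.get_image("scene"); cv2.imwrite("pics/s5.png",cv2.resize(im[260:390,320:440,::-1],None,fx=5,fy=4.5))
E
python3 mv.py .505,.080,.028,2.4
```

```text
t 10.05 pos [0.5045 0.0798 0.0281] phi 2.4 q7 -0.03 w 43.7 F [ 0.2  0.1 -0.2] tiltz [ 0.  0. -1.]
  shift [0.0002 0.0005 0.0001] rz 0.0
```

View pics/s5.png

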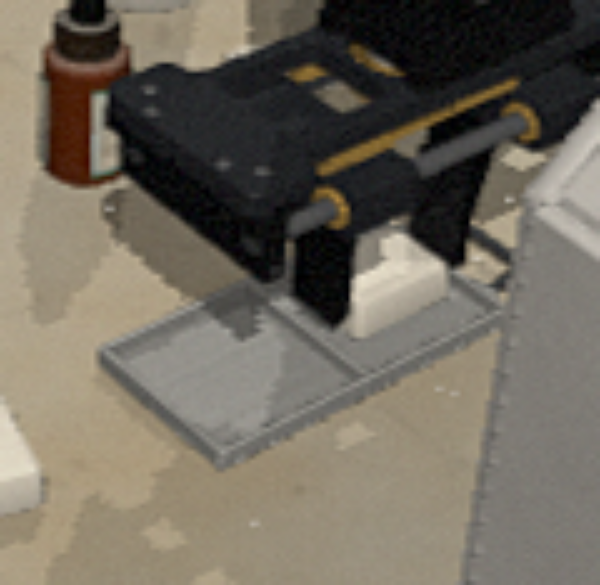

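Request:
{"api": "step_arm", "payload": {
  "plan": [
    [[0,0,0],[0,0,0.001],255],
    [[0,0,0],[0,0,0.001],255],
    [[0,0,0],[0,0,0.001],90],
    [[0,0,0],[0,0,0.001],90],
    [[0,0,0],[0,0,0.001],90],
    [[0,0,0],[0,0,0.001],90],
    [[0,0,0],[0,0,-0.03],90],
    [[0,0,0],[0,0,-0.09],90],
    [[0,0,0],[0,0,-0.15],0],
    [[0,0,0],[0,0,-0.17],0]
  ]
}}

```text
time: 11.3
position: [0.5065, 0.08, 0.2023]
tool_rot: [2.173, 2.265, 0.01]
ft_force: [1.1, 0.6, -1.7]
grip_width: 0.794
```

```bash
python3 mv.py .5432,-.1573,.2,115 .5432,-.1573,.048,115 
```

```text
t 11.3 pos [0.5065 0.08   0.2023] phi 2.4 q7 -0.14 w 69.1 F [ 1.1  0.6 -1.7] tiltz [ 0.006  0.003 -1.   ]
  shift [-0.2386  0.0267  0.0019] rz -1.965
t 11.3 pos [0.5065 0.08   0.2023] phi 2.4 q7 -0.14 w 69.1 F [ 1.1  0.6 -1.7] tiltz [ 0.006  0.003 -1.   ]
  shift [-0.239   0.0257  0.1539] rz -1.965
```

Request:
{"api": "step_arm", "payload": {
  "plan": [
    [[0,0,0.15],[-0.03,0.004,0],0],
    [[0,0,0.3],[-0.08,0.01,0],0],
    [[0,0,0.45],[-0.13,0.016,0],0],
    [[0,0,0.6],[-0.18,0.022,0],0],
    [[0,0,0.75],[-0.22,0.027,0],0],
    [[0,0,0.9],[-0.2385,0.0285,0],0],
    [[0,0,1.05],[-0.2385,0.0285,0.02],0],
    [[0,0,1.175],[-0.2385,0.0285,0.05],0],
    [[0,0,1.175],[-0.2385,0.0285,0.05],0],
    [[0,0,1.175],[-0.2385,0.0285,0.05],0]
  ]
}}

```text
time: 12.55
position: [0.5435, -0.1575, 0.1489]
tool_rot: [3.065, 0.685, 0.001]
ft_force: [0.7, 0.5, 0.1]
grip_width: 0.999
```

```bash
python3 - <<'E'
from h import *
for n in("scene","top"):
    im=ctrl.get_image(n); cv2.imwrite(f"pics/{n}6.png",im[:,:,::-1])
E
python3 mv.py .5432,-.1573,.051,-65
```

```text
t 12.65 pos [ 0.5439 -0.1575  0.1494] phi -64.8 q7 -0.73 w 87.0 F [-0.8  0.4 -0.2] tiltz [ 0.002 -0.    -1.   ]
  shift [-0.0007 -0.0006  0.0984] rz 0.003
```

View pics/top6.png

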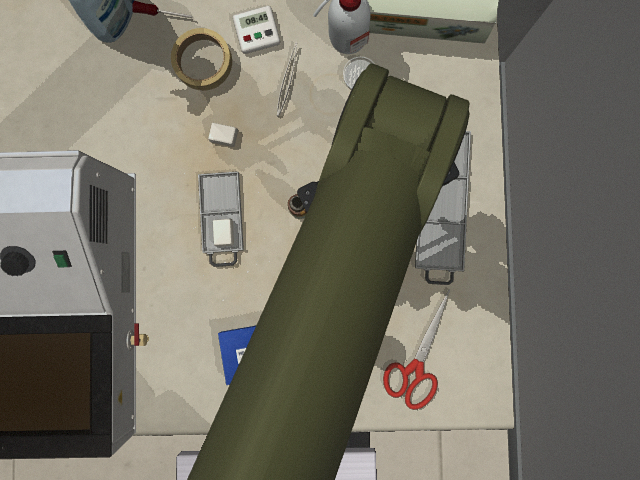

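View pics/scene6.png

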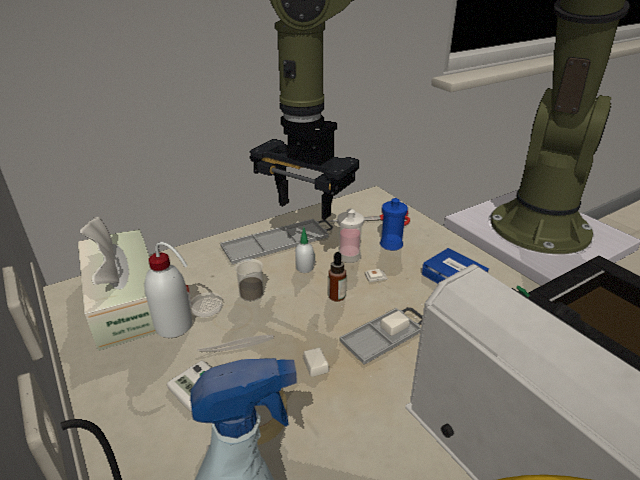

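Wax lies flat in the handle-side compartment (222,232 top). Now the oil bottle, with the jaws turned 10° to stay clear of dropper and jar.

Request:
{"api": "step_arm", "payload": {
  "plan": [
    [[0,0,-0.17],[0,0,0.02],0],
    [[0,0,-0.17],[0,0,0.05],0],
    [[0,0,-0.17],[0,0,0.08],0],
    [[0,0,-0.17],[0,0,0.099],0],
    [[0,0,-0.17],[0,0,0.099],0],
    [[0,0,-0.17],[0,0,0.099],255],
    [[0,0,-0.17],[0,0,0.099],255],
    [[0,0,-0.17],[0,0,0.099],255],
    [[0,0,-0.17],[0,0,0.099],255],
    [[0,0,-0.17],[0,0,0.099],255]
  ],
  "squeeze": 20
}}

```text
time: 13.9
position: [0.5431, -0.1573, 0.0492]
tool_rot: [-2.998, -0.94, -0.0]
ft_force: [0.0, -0.2, 0.0]
grip_width: 0.521
```

```bash
python3 mv.py .5679,.0826,.18,2.4
```

```text
t 13.9 pos [ 0.5431 -0.1573  0.0492] phi -55.2 q7 -0.48 w 45.4 F [ 0.  -0.2  0. ] tiltz [ 0.  0. -1.]
  shift [ 0.1574 -0.1827 -0.1308] rz -1.005
```

Request:
{"api": "step_arm", "payload": {
  "plan": [
    [[0,0,0],[0,0,0],255],
    [[0,0,0],[0,0,0],255],
    [[0,0,0],[0,0,0],255],
    [[0,0,0],[0,0,0],255],
    [[0,0,0],[0,0,-0.03],255],
    [[0,0,0],[0,0,-0.07],255],
    [[0,0,0],[0,0,-0.11],255],
    [[0,0,0],[0,0,-0.14],255],
    [[0,0,0],[0,0,-0.14],255],
    [[0,0,0],[0,0,-0.14],255]
  ]
}}

```text
time: 15.15
position: [0.5423, -0.157, 0.1881]
tool_rot: [-2.997, -0.94, 0.002]
ft_force: [-0.2, 0.1, -1.3]
grip_width: 0.412
```

```bash
python3 mv.py .5679,.0826,.19,2.4;python3 - <<'E'
from h import *
im=ctrl.get_image("scene"); cv2.imwrite("pics/s7.png",cv2.resize(im[100:300,220:420,::-1],None,fx=3,fy=3))
E
```

```text
t 15.15 pos [ 0.5423 -0.157   0.1881] phi -55.2 q7 -0.59 w 35.8 F [-0.2  0.1 -1.3] tiltz [-0.002  0.001 -1.   ]
  shift [ 0.1578 -0.182  -0.0018] rz -1.005
```

View pics/s7.png

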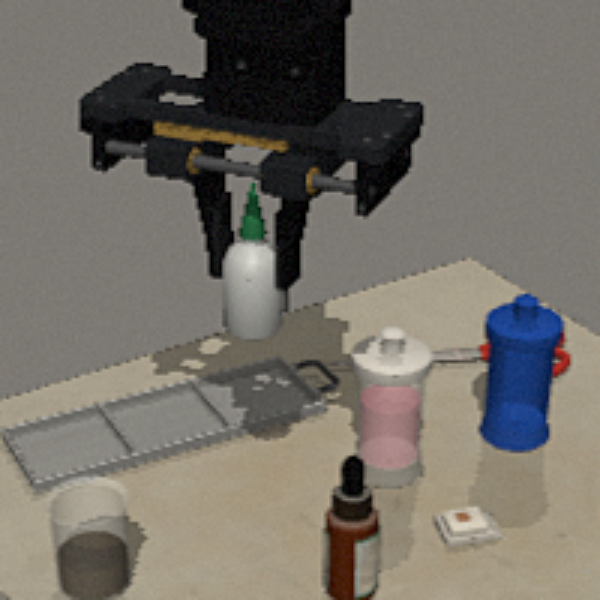

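Request:
{"api": "step_arm", "payload": {
  "plan": [
    [[0,0,-0.15],[0.02,-0.025,0],255],
    [[0,0,-0.3],[0.05,-0.06,0],255],
    [[0,0,-0.45],[0.08,-0.095,0],255],
    [[0,0,-0.6],[0.11,-0.13,0],255],
    [[0,0,-0.75],[0.14,-0.16,0],255],
    [[0,0,-0.9],[0.158,-0.182,0],255],
    [[0,0,-1.005],[0.158,-0.182,0.03],255],
    [[0,0,-1.005],[0.158,-0.182,0.07],255],
    [[0,0,-1.005],[0.158,-0.182,0.1],255],
    [[0,0,-1.005],[0.158,-0.182,0.11],255]
  ]
}}

```text
time: 16.45
position: [0.5663, 0.0817, 0.0757]
tool_rot: [-2.172, -2.265, 0.009]
ft_force: [-0.1, 0.8, -0.2]
grip_width: 0.412
```

```bash
python3 mv.py .5679,.0826,.0535,2.4;python3 - <<'E'
from h import *
im=ctrl.get_image("scene"); cv2.imwrite("pics/s8.png",cv2.resize(im[200:390,280:480,::-1],None,fx=3,fy=3))
E
```

```text
t 16.45 pos [0.5663 0.0817 0.0757] phi 2.4 q7 -0.0 w 35.9 F [-0.1  0.8 -0.2] tiltz [-0.006 -0.002 -1.   ]
  shift [0.0008 0.0018 0.0222] rz -0.0
```

View pics/s8.png

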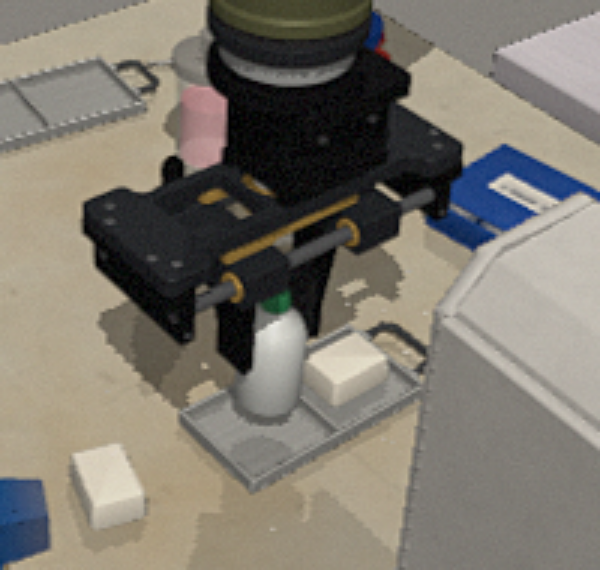

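Request:
{"api": "step_arm", "payload": {
  "plan": [
    [[0,0,0],[0,0,0.008],255],
    [[0,0,0],[0,0,0.014],255],
    [[0,0,0],[0,0,0.018],255],
    [[0,0,0],[0,0,0.018],255],
    [[0,0,0],[0,0,0.018],255],
    [[0,0,0],[0,0,0.018],255],
    [[0,0,0],[0,0,0.018],255],
    [[0,0,0],[0,0,0.018],255],
    [[0,0,0],[0,0,0.018],255],
    [[0,0,0],[0,0,0.018],255]
  ]
}}

```text
time: 17.75
position: [0.5688, 0.0823, 0.0611]
tool_rot: [2.174, 2.268, 0.0]
ft_force: [0.5, 0.3, -1.1]
grip_width: 0.414
```

```bash
python3 mv.py .5679,.0826,.0525,2.4
```

```text
t 17.75 pos [0.5688 0.0823 0.0611] phi 2.4 q7 0.01 w 36.0 F [ 0.5  0.3 -1.1] tiltz [ 0.  0. -1.]
  shift [ 0.0003 -0.0009  0.0086] rz 0.0
```

Request:
{"api": "step_arm", "payload": {
  "plan": [
    [[0,0,0],[0,-0.001,0.004],255],
    [[0,0,0],[0,-0.001,0.0085],255],
    [[0,0,0],[0,-0.001,0.0085],255],
    [[0,0,0],[0,-0.001,0.0085],255],
    [[0,0,0],[0,-0.001,0.0085],110],
    [[0,0,0],[0,-0.001,0.0085],110],
    [[0,0,0],[0,-0.001,0.0085],110],
    [[0,0,0],[0,-0.001,0.0085],110],
    [[0,0,0],[0,-0.001,0.0085],110],
    [[0,0,0],[0,-0.001,0.0085],60]
  ]
}}

```text
time: 19.0
position: [0.5678, 0.0823, 0.0526]
tool_rot: [2.174, 2.268, 0.0]
ft_force: [-0.3, -0.3, 0.2]
grip_width: 0.617
```

```bash
python3 mv.py .444,-.1444,.2,2.4;python3 - <<'E'
from h import *
im=ctrl.get_image("scene"); cv2.imwrite("pics/s9.png",cv2.resize(im[200:390,280:480,::-1],None,fx=3,fy=3))
E
```

```text
t 19.0 pos [0.5678 0.0823 0.0526] phi 2.4 q7 0.01 w 53.7 F [-0.3 -0.3  0.2] tiltz [ 0.  0. -1.]
  shift [-0.2212 -0.1332 -0.1474] rz 0.0
```

View pics/s9.png

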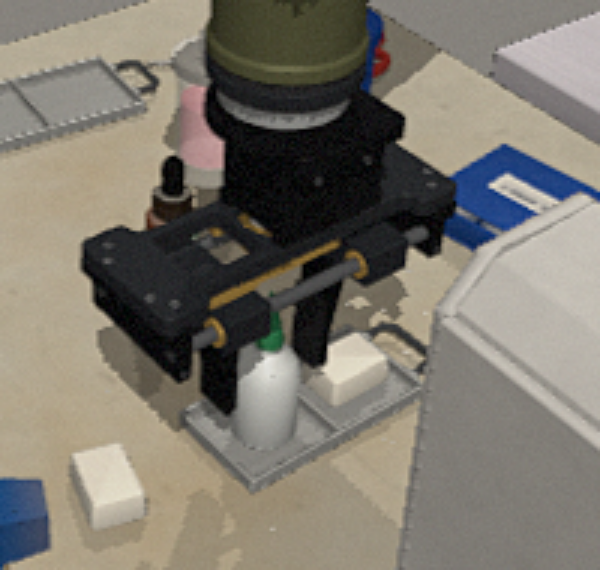

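Oil bottle stands released in the far compartment. On to the pink jar (white lid, not the blue one).

Request:
{"api": "step_arm", "payload": {
  "plan": [
    [[0,0,0],[0,0,-0.04],60],
    [[0,0,0],[0,0,-0.09],0],
    [[0,0,0],[0,0,-0.14],0],
    [[0,0,0.15],[-0.02,-0.012,-0.15],0],
    [[0,0,0.3],[-0.07,-0.042,-0.15],0],
    [[0,0,0.45],[-0.12,-0.072,-0.15],0],
    [[0,0,0.565],[-0.17,-0.102,-0.15],0],
    [[0,0,0.565],[-0.205,-0.123,-0.15],0],
    [[0,0,0.565],[-0.2212,-0.1332,-0.15],0],
    [[0,0,0.565],[-0.2212,-0.1332,-0.15],0]
  ]
}}

```text
time: 20.3
position: [0.444, -0.1446, 0.2028]
tool_rot: [-2.721, -1.569, -0.002]
ft_force: [0.2, 0.9, -0.0]
grip_width: 0.998
```

Request:
{"api": "step_arm", "payload": {
  "plan": [
    [[0,0,0],[0,0,0.01],0],
    [[0,0,0],[0,0,0.03],0],
    [[0,0,0],[0,0,0.04],0],
    [[0,0,0],[0,0,0.04],0],
    [[0,0,0],[0,0,0.04],0],
    [[0,0,0],[0,0,0.04],0],
    [[0,0,0],[0,0,0.04],0],
    [[0,0,0],[0,0,0.04],0],
    [[0,0,0],[0,0,0.04],0],
    [[0,0,0],[0,0,0.04],0]
  ]
}}

```text
time: 21.55
position: [0.444, -0.1443, 0.1626]
tool_rot: [-2.72, -1.572, -0.0]
ft_force: [-0.7, -0.5, 0.6]
grip_width: 1.003
```

```bash
python3 mv.py .444,-.1444,.065,-30;python3 - <<'E'
from h import *
for n in("scene","top"):
    im=ctrl.get_image(n); cv2.imwrite(f"pics/{n}10.png",im[:,:,::-1])
E
```

```text
t 21.55 pos [ 0.444  -0.1443  0.1626] phi -30.0 q7 -0.29 w 87.3 F [-0.7 -0.5  0.6] tiltz [ 0.  0. -1.]
  shift [-0.0001  0.      0.0976] rz 0.001
```

View pics/scene10.png

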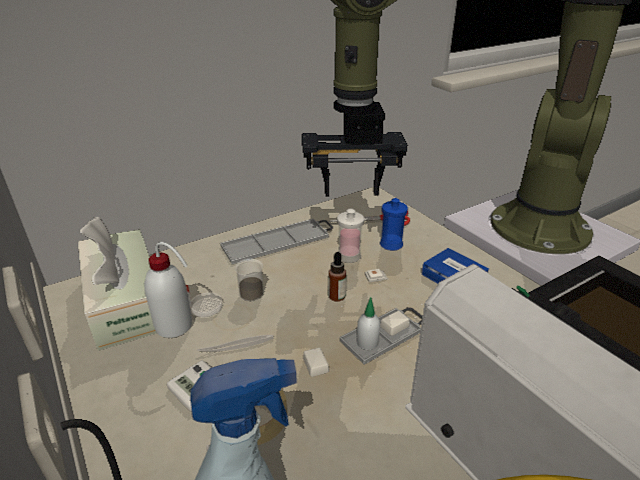

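View pics/top10.png

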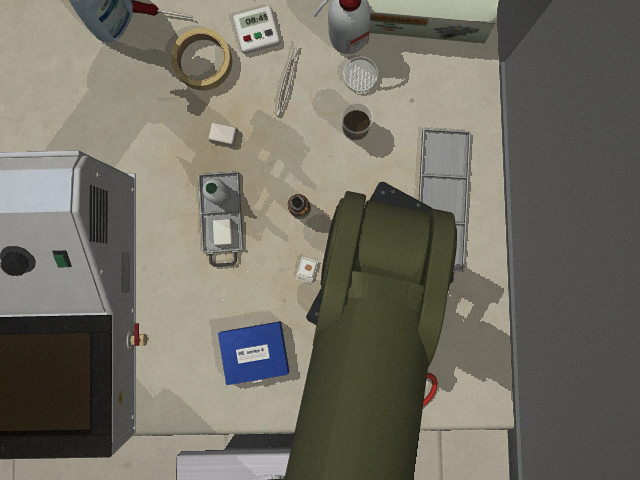

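Wax and oil sit well in tray two. The gripper is centred over the pink jar.

Request:
{"api": "step_arm", "payload": {
  "plan": [
    [[0,0,0],[0,0,0.03],0],
    [[0,0,0],[0,0,0.06],0],
    [[0,0,0],[0,0,0.085],0],
    [[0,0,0],[0,0,0.097],0],
    [[0,0,0],[0,0,0.097],0],
    [[0,0,0],[0,0,0.097],255],
    [[0,0,0],[0,0,0.097],255],
    [[0,0,0],[0,0,0.097],255],
    [[0,0,0],[0,0,0.097],255],
    [[0,0,0],[0,0,0.097],255]
  ],
  "squeeze": 25
}}

```text
time: 22.9
position: [0.4441, -0.1443, 0.0657]
tool_rot: [-2.72, -1.572, -0.0]
ft_force: [-0.9, 0.4, 1.2]
grip_width: 0.582
```

Request:
{"api": "step_arm", "payload": {
  "plan": [
    [[0,0,0],[0,0,0],255],
    [[0,0,0],[0,0,0],255],
    [[0,0,0],[0,0,0],255],
    [[0,0,0],[0,0,0],255],
    [[0,0,0],[0,0,-0.02],255],
    [[0,0,0],[0,0,-0.05],255],
    [[0,0,0],[0,0,-0.08],255],
    [[0,0,0],[0,0,-0.08],255],
    [[0,0,0],[0,0,-0.08],255],
    [[0,0,0],[0,0,-0.08],255]
  ]
}}

```text
time: 24.15
position: [0.4429, -0.1442, 0.1441]
tool_rot: [-2.719, -1.571, 0.004]
ft_force: [-0.3, -0.2, -2.6]
grip_width: 0.577
```

```bash
python3 mv.py .4742,-.273,.145,-30;python3 - <<'E'
from h import *
im=ctrl.get_image("scene"); cv2.imwrite("pics/s11.png",cv2.resize(im[100:300,260:460,::-1],None,fx=3,fy=3))
E
```

```text
t 24.15 pos [ 0.4429 -0.1442  0.1441] phi -30.0 q7 -0.28 w 50.2 F [-0.3 -0.2 -2.6] tiltz [-0.003 -0.    -1.   ]
  shift [-0.096   0.0915 -0.001 ] rz 0.001
```

View pics/s11.png

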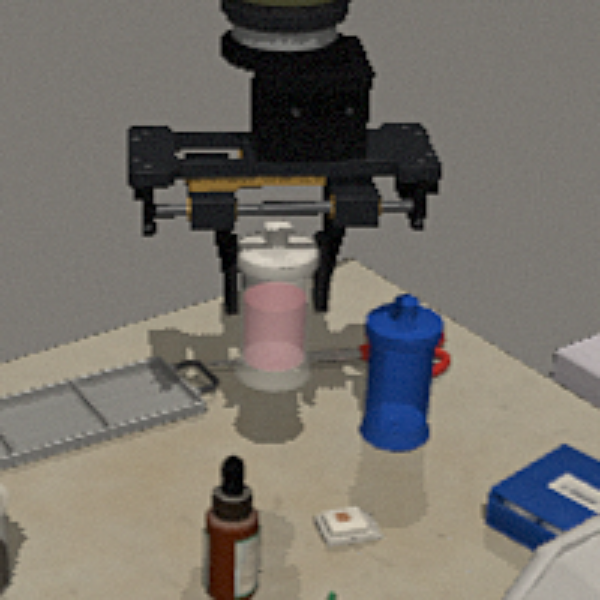

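Request:
{"api": "step_arm", "payload": {
  "plan": [
    [[0,0,0],[-0.02,0.019,0],255],
    [[0,0,0],[-0.045,0.042,0],255],
    [[0,0,0],[-0.07,0.066,0],255],
    [[0,0,0],[-0.09,0.084,0],255],
    [[0,0,0],[-0.0964,0.0905,0.01],255],
    [[0,0,0],[-0.0964,0.0905,0.03],255],
    [[0,0,0],[-0.0964,0.0905,0.05],255],
    [[0,0,0],[-0.0964,0.0905,0.06],255],
    [[0,0,0],[-0.0964,0.0905,0.06],255],
    [[0,0,0],[-0.0964,0.0905,0.06],255]
  ]
}}

```text
time: 25.45
position: [0.4747, -0.2731, 0.0861]
tool_rot: [2.719, 1.572, 0.001]
ft_force: [-0.2, -0.0, -1.8]
grip_width: 0.577
```

```bash
python3 mv.py .4742,-.273,.0692,-30;python3 - <<'E'
from h import *
im=ctrl.get_image("scene"); cv2.imwrite("pics/s12.png",cv2.resize(im[120:280,200:400,::-1],None,fx=3,fy=3))
E
```

```text
t 25.45 pos [ 0.4747 -0.2731  0.0861] phi -29.9 q7 0.19 w 50.2 F [-0.2 -0.  -1.8] tiltz [ 0.001 -0.    -1.   ]
  shift [-0.0002 -0.0005  0.0169] rz 0.001
```

View pics/s12.png

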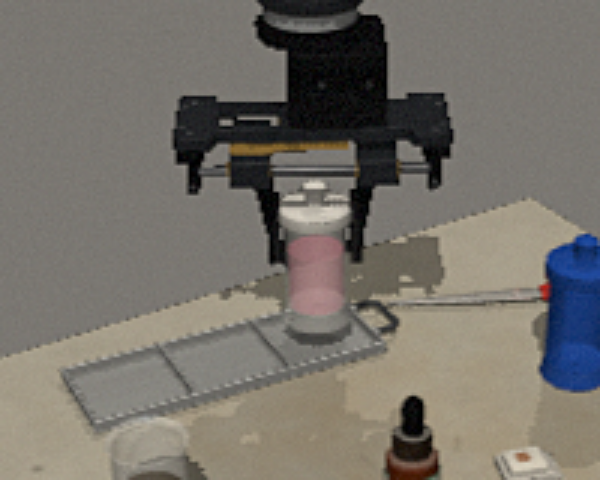

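Position is on target. Lowering to the floor, releasing, and going up; the lid may lie wide, so I'll open fully before rising.

Request:
{"api": "step_arm", "payload": {
  "plan": [
    [[0,0,0],[0,0,0.008],255],
    [[0,0,0],[0,0,0.014],255],
    [[0,0,0],[0,0,0.017],255],
    [[0,0,0],[0,0,0.017],255],
    [[0,0,0],[0,0,0.017],255],
    [[0,0,0],[0,0,0.017],0],
    [[0,0,0],[0,0,0.017],0],
    [[0,0,0],[0,0,0.017],0],
    [[0,0,0],[0,0,0.017],0],
    [[0,0,0],[0,0,0.017],0]
  ]
}}

```text
time: 26.75
position: [0.4743, -0.2731, 0.0685]
tool_rot: [2.72, 1.572, 0.0]
ft_force: [-0.4, -0.4, 0.1]
grip_width: 0.984
```

```bash
python3 mv.py .670,-.142,.19,-30
```

```text
t 26.75 pos [ 0.4743 -0.2731  0.0685] phi -30.0 q7 0.2 w 85.6 F [-0.4 -0.4  0.1] tiltz [ 0. -0. -1.]
  shift [ 0.2113  0.1041 -0.1214] rz 0.001
```

```bash
python3 - <<'E'
from h import *
for nm,p in (("strainer bottom edge",(360,94)),("strainer left",(342,75)),("strainer c",(360,75)),("washb base edge",(350,52)),("wall r",(508,200)),("wall r2",(503,100)),("bath base",(135,180))): print(nm,back("top",p,0).round(3))
E
```

```text
strainer bottom edge [ 0.728 -0.15   0.   ]
strainer left [ 0.761 -0.121  0.   ]
strainer c [ 0.76  -0.151  0.   ]
washb base edge [ 0.8   -0.135  0.   ]
wall r [ 0.546 -0.386  0.   ]
wall r2 [ 0.712 -0.385  0.   ]
bath base [0.594 0.224 0.   ]
```

```bash
python3 - <<'E'
from h import *
a=cv2.imread('pics/top0.png'); cv2.imwrite('pics/wl.png',cv2.resize(a[40:440,400:560],None,fx=1.5*1.0,fy=1.5))
b=cv2.imread('pics/scene0.png'); cv2.imwrite('pics/wl2.png',cv2.resize(b[150:300,20:420],None,fx=2,fy=2))
for p in [(.35,-.386,0),(.55,-.386,0),(.75,-.386,0)]: print(proj("scene",p))
E
```

```text
[[324.22466815 199.8272031 ]]
[[253.6109056  221.06542145]]
[[170.69766465 246.00290464]]
```

View pics/wl.png

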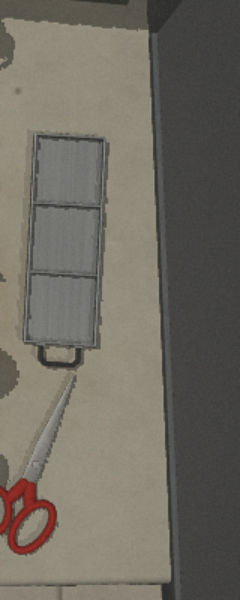

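View pics/wl2.png

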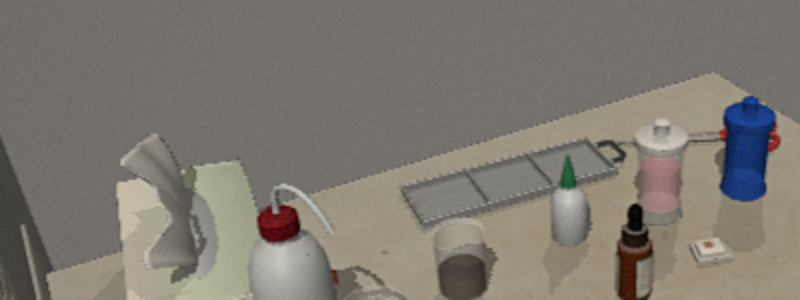

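Right wall line is at y≈-.386. For the beaker I'll use jaws along y (φ=-90°), placed about 4 mm inward, so the bar clears both jar and wall.

Request:
{"api": "step_arm", "payload": {
  "plan": [
    [[0,0,0],[0,0,-0.04],0],
    [[0,0,0],[0,0,-0.09],0],
    [[0,0,0],[0,0,-0.121],0],
    [[0,0,0.15],[0.03,0.015,-0.121],0],
    [[0,0,0.3],[0.08,0.04,-0.121],0],
    [[0,0,0.45],[0.13,0.065,-0.121],0],
    [[0,0,0.6],[0.175,0.087,-0.121],0],
    [[0,0,0.75],[0.2113,0.1041,-0.121],0],
    [[0,0,0.9],[0.2113,0.1041,-0.1],0],
    [[0,0,1.047],[0.2113,0.1041,-0.06],0]
  ]
}}

```text
time: 28.0
position: [0.6717, -0.1418, 0.1291]
tool_rot: [3.14, -0.004, 0.005]
ft_force: [0.2, -0.2, 1.0]
grip_width: 1.002
```

Request:
{"api": "step_arm", "payload": {
  "plan": [
    [[0,0,0],[0,0,0.01],0],
    [[0,0,0],[0,0,0.01],0],
    [[0,0,0],[0,0,0.01],0],
    [[0,0,0],[0,0,0.01],0],
    [[0,0,0],[0,0,0.01],0],
    [[0,0,0],[0,0,0.01],0],
    [[0,0,0],[0,0,0.01],0],
    [[0,0,0],[0,0,0.01],0],
    [[0,0,0],[0,0,0.01],0],
    [[0,0,0],[0,0,0.01],0]
  ]
}}

```text
time: 29.25
position: [0.67, -0.142, 0.1185]
tool_rot: [-3.142, -0.001, -0.0]
ft_force: [0.2, -0.2, 0.1]
grip_width: 0.999
```

```bash
python3 mv.py .670,-.142,.034,-90;python3 - <<'E'
from h import *
im=ctrl.get_image("scene"); cv2.imwrite("pics/s13.png",cv2.resize(im[130:330,180:430,::-1],None,fx=3,fy=3))
E
```

```text
t 29.25 pos [ 0.67   -0.142   0.1185] phi -90.0 q7 -1.04 w 86.9 F [ 0.2 -0.2  0.1] tiltz [ 0.  0. -1.]
  shift [0.     0.     0.0845] rz 0.001
```

View pics/s13.png

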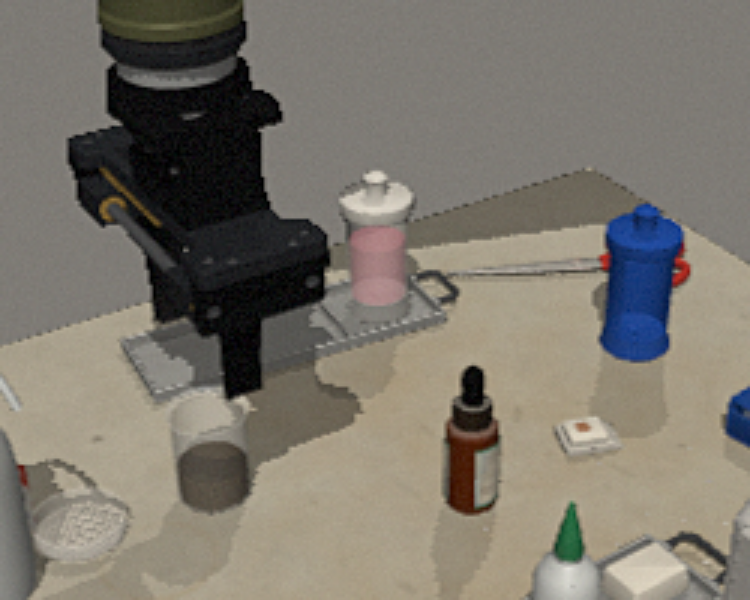

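Request:
{"api": "step_arm", "payload": {
  "plan": [
    [[0,0,0],[0,0,0.03],0],
    [[0,0,0],[0,0,0.06],0],
    [[0,0,0],[0,0,0.08],0],
    [[0,0,0],[0,0,0.0845],0],
    [[0,0,0],[0,0,0.0845],0],
    [[0,0,0],[0,0,0.0845],255],
    [[0,0,0],[0,0,0.0845],255],
    [[0,0,0],[0,0,0.0845],255],
    [[0,0,0],[0,0,0.0845],255],
    [[0,0,0],[0,0,0.0845],255]
  ],
  "squeeze": 20
}}

```text
time: 30.55
position: [0.67, -0.1419, 0.0342]
tool_rot: [-3.141, -0.001, -0.0]
ft_force: [-0.1, -0.5, 0.6]
grip_width: 0.559
```

Request:
{"api": "step_arm", "payload": {
  "plan": [
    [[0,0,0],[0,0,0],255],
    [[0,0,0],[0,0,0],255],
    [[0,0,0],[0,0,0],255],
    [[0,0,0],[0,0,-0.02],255],
    [[0,0,0],[0,0,-0.05],255],
    [[0,0,0],[0,0,-0.09],255],
    [[0,0,0],[0,0,-0.11],255],
    [[0,0,0],[0,0,-0.11],255],
    [[0,0,0],[0,0,-0.11],255],
    [[0,0,0],[0,0,-0.11],255]
  ]
}}

```text
time: 31.8
position: [0.6691, -0.1415, 0.1423]
tool_rot: [-3.141, -0.001, 0.004]
ft_force: [0.4, 0.1, -1.1]
grip_width: 0.56
```

```bash
python3 mv.py .551,-.275,.144,-90;python3 - <<'E'
from h import *
im=ctrl.get_image("scene"); cv2.imwrite("pics/s14.png",cv2.resize(im[130:330,180:430,::-1],None,fx=3,fy=3))
E
```

```text
t 31.8 pos [ 0.6691 -0.1415  0.1423] phi -90.0 q7 -1.05 w 48.7 F [ 0.4  0.1 -1.1] tiltz [-0.003  0.    -1.   ]
  shift [-0.1182  0.1333 -0.0015] rz 0.001
```

View pics/s14.png

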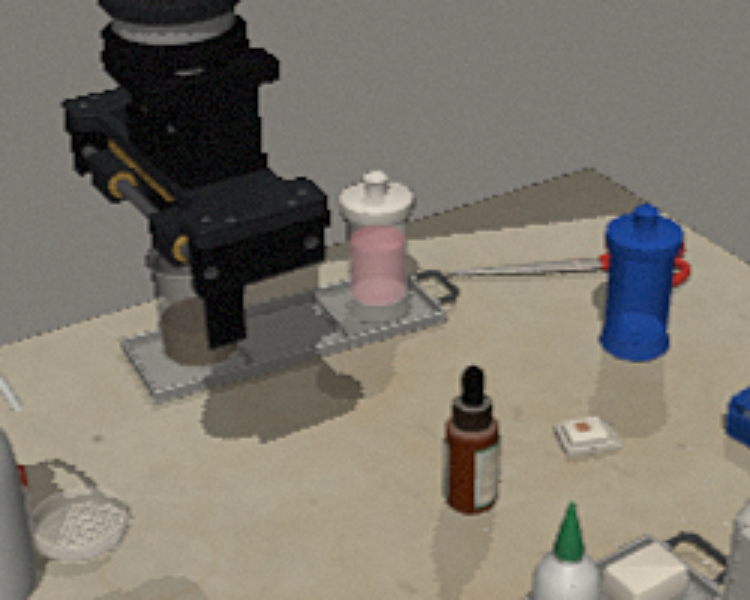

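Request:
{"api": "step_arm", "payload": {
  "plan": [
    [[0,0,0],[-0.02,0.025,0],255],
    [[0,0,0],[-0.05,0.055,0],255],
    [[0,0,0],[-0.08,0.09,0],255],
    [[0,0,0],[-0.105,0.118,0],255],
    [[0,0,0],[-0.119,0.133,0],255],
    [[0,0,0],[-0.119,0.133,0.02],255],
    [[0,0,0],[-0.119,0.133,0.04],255],
    [[0,0,0],[-0.119,0.133,0.06],255],
    [[0,0,0],[-0.119,0.133,0.06],255],
    [[0,0,0],[-0.119,0.133,0.06],255]
  ]
}}

```text
time: 33.1
position: [0.5515, -0.275, 0.084]
tool_rot: [3.141, 0.002, -0.0]
ft_force: [-0.8, -0.0, -0.9]
grip_width: 0.555
```

```bash
python3 mv.py .551,-.275,.0375,-90;python3 - <<'E'
from h import *
im=ctrl.get_image("scene"); cv2.imwrite("pics/s15.png",cv2.resize(im[130:330,180:430,::-1],None,fx=3,fy=3))
im=ctrl.get_image("top"); cv2.imwrite("pics/t15.png",im[:,:,::-1])
E
```

```text
t 33.1 pos [ 0.5515 -0.275   0.084 ] phi -89.9 q7 -0.78 w 48.3 F [-0.8 -0.  -0.9] tiltz [-0. -0. -1.]
  shift [-0.0005 -0.0001  0.0465] rz 0.001
```

View pics/s15.png

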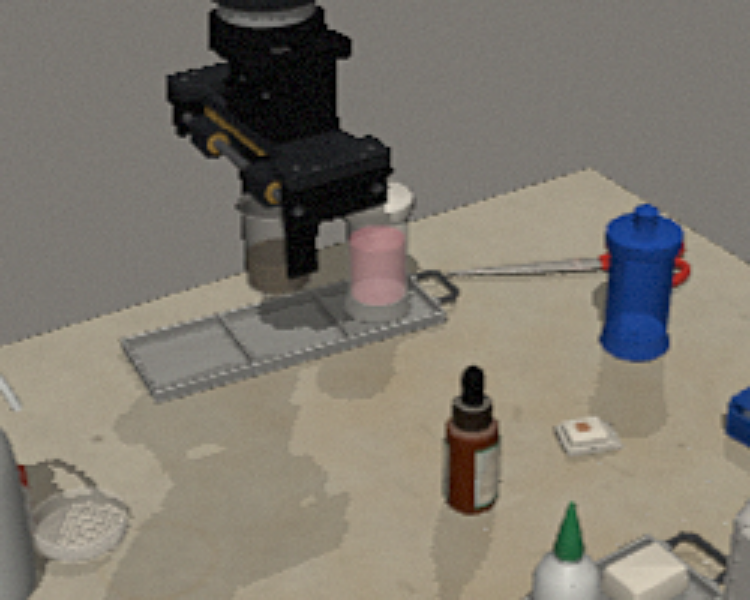

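View pics/t15.png

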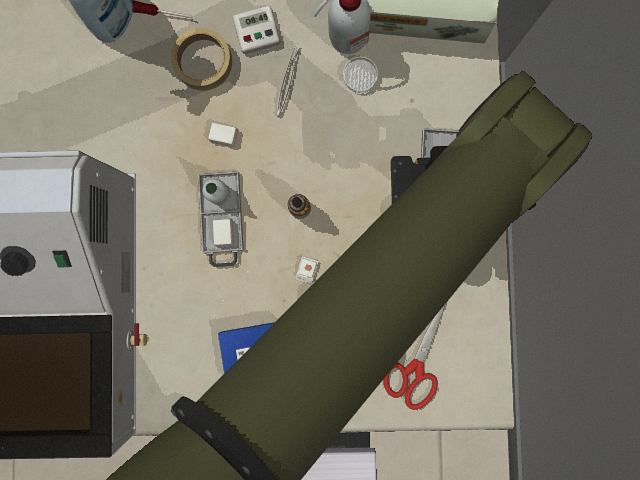

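Request:
{"api": "step_arm", "payload": {
  "plan": [
    [[0,0,0],[0,0,0.01],255],
    [[0,0,0],[0,0,0.02],255],
    [[0,0,0],[0,0,0.03],255],
    [[0,0,0],[0,0,0.036],255],
    [[0,0,0],[0,0,0.042],255],
    [[0,0,0],[0,0,0.046],255],
    [[0,0,0],[0,0,0.046],255],
    [[0,0,0],[0,0,0.046],255],
    [[0,0,0],[0,0,0.046],255],
    [[0,0,0],[0,0,0.046],255]
  ]
}}

```text
time: 34.45
position: [0.5512, -0.2751, 0.0382]
tool_rot: [-3.142, -0.001, -0.001]
ft_force: [1.2, -0.7, -0.8]
grip_width: 0.56
```

```bash
python3 mv.py .551,-.275,.0375,-90;python3 - <<'E'
from h import *
im=ctrl.get_image("scene"); cv2.imwrite("pics/s16.png",cv2.resize(im[150:280,200:400,::-1],None,fx=4,fy=4))
E
```

```text
t 34.45 pos [ 0.5512 -0.2751  0.0382] phi -90.0 q7 -0.74 w 48.7 F [ 1.2 -0.7 -0.8] tiltz [ 0.  0. -1.]
  shift [-0.0002 -0.0001  0.0007] rz 0.001
```

View pics/s16.png

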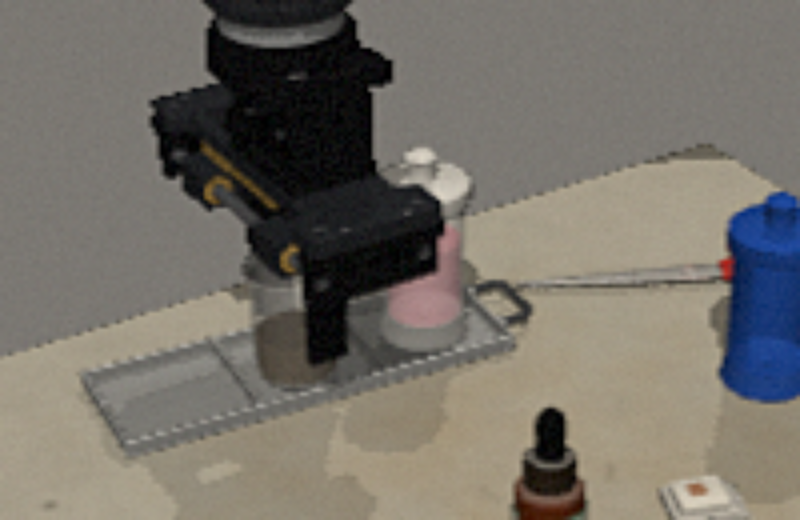

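Request:
{"api": "step_arm", "payload": {
  "plan": [
    [[0,0,0],[0,0,0.001],255],
    [[0,0,0],[0,0,0.001],255],
    [[0,0,0],[0,0,0.001],80],
    [[0,0,0],[0,0,0.001],80],
    [[0,0,0],[0,0,0.001],80],
    [[0,0,0],[0,0,0.001],80],
    [[0,0,0],[0,0,0.001],80],
    [[0,0,0],[0,0,-0.03],80],
    [[0,0,0],[0,0,-0.08],80],
    [[0,0,0],[0,0,-0.13],80]
  ]
}}

```text
time: 35.75
position: [0.5508, -0.275, 0.1693]
tool_rot: [-3.141, -0.001, 0.001]
ft_force: [0.4, -0.4, 0.0]
grip_width: 0.682
```

```bash
python3 mv.py .539,-.0485,.17,-20
```

```text
t 35.75 pos [ 0.5508 -0.275   0.1693] phi -90.0 q7 -0.83 w 59.4 F [ 0.4 -0.4  0. ] tiltz [-0.001  0.    -1.   ]
  shift [-0.0116 -0.2265 -0.0007] rz -1.221
```

Request:
{"api": "step_arm", "payload": {
  "plan": [
    [[0,0,-0.15],[0,-0.03,-0.01],0],
    [[0,0,-0.3],[-0.003,-0.08,-0.01],0],
    [[0,0,-0.45],[-0.006,-0.13,-0.01],0],
    [[0,0,-0.6],[-0.009,-0.18,-0.01],0],
    [[0,0,-0.75],[-0.0115,-0.215,-0.01],0],
    [[0,0,-0.9],[-0.0115,-0.2265,-0.01],0],
    [[0,0,-1.05],[-0.0115,-0.2265,-0.01],0],
    [[0,0,-1.2],[-0.0115,-0.2265,-0.01],0],
    [[0,0,-1.35],[-0.0115,-0.2265,0],0],
    [[0,0,-1.484],[-0.0115,-0.2265,0],0]
  ]
}}

```text
time: 37.0
position: [0.5388, -0.0487, 0.1674]
tool_rot: [-2.31, -2.128, 0.001]
ft_force: [-0.4, 0.4, -0.1]
grip_width: 1.002
```

```bash
python3 mv.py .539,-.0485,.052,-5;python3 - <<'E'
from h import *
for n in("scene","top"):
    im=ctrl.get_image(n); cv2.imwrite(f"pics/{n}17.png",im[:,:,::-1])
E
```

```text
t 37.0 pos [ 0.5388 -0.0487  0.1674] phi -4.7 q7 0.08 w 87.2 F [-0.4  0.4 -0.1] tiltz [-0.001  0.    -1.   ]
  shift [0.0002 0.0004 0.1154] rz 0.006
```

View pics/scene17.png

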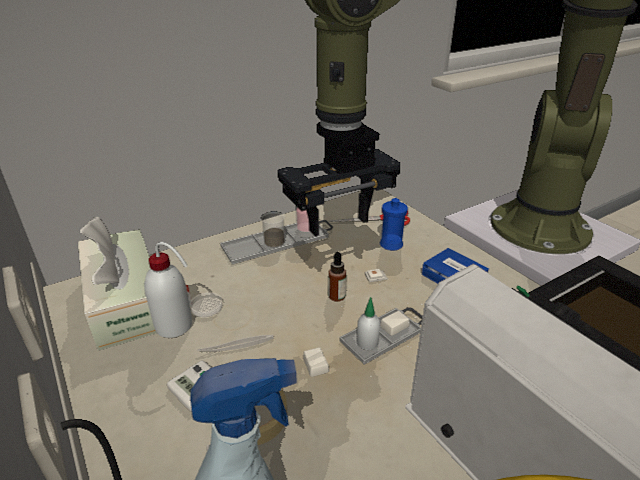

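View pics/top17.png

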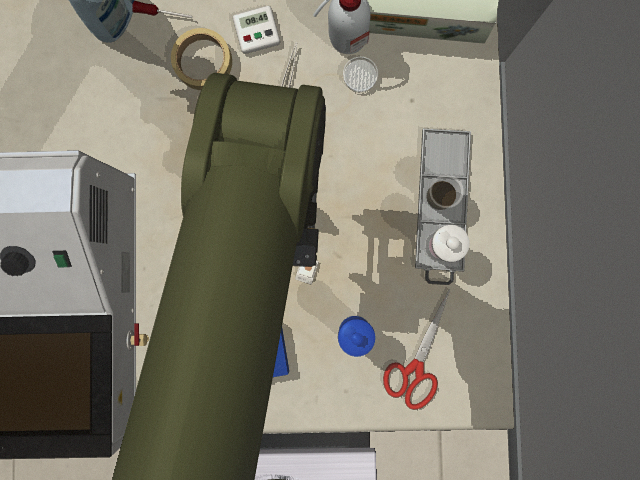

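Jar and beaker stand within their compartments (450,243) and (444,194) in the top view. Now the dropper bottle.

Request:
{"api": "step_arm", "payload": {
  "plan": [
    [[0,0,0],[0,0,0.04],0],
    [[0,0,0],[0,0,0.08],0],
    [[0,0,0],[0,0,0.108],0],
    [[0,0,0],[0,0,0.115],0],
    [[0,0,0],[0,0,0.115],0],
    [[0,0,0],[0,0,0.115],255],
    [[0,0,0],[0,0,0.115],255],
    [[0,0,0],[0,0,0.115],255],
    [[0,0,0],[0,0,0.115],255],
    [[0,0,0],[0,0,0.115],255]
  ],
  "squeeze": 20
}}

```text
time: 38.35
position: [0.5394, -0.0485, 0.0531]
tool_rot: [2.315, 2.124, 0.0]
ft_force: [0.4, -0.5, -0.4]
grip_width: 0.513
```

```bash
python3 mv.py .539,-.0485,.052,-5
```

```text
t 38.35 pos [ 0.5394 -0.0485  0.0531] phi -4.9 q7 0.19 w 44.6 F [ 0.4 -0.5 -0.4] tiltz [ 0.  0. -1.]
  shift [ 0.     -0.0004  0.0011] rz 0.001
```

Request:
{"api": "step_arm", "payload": {
  "plan": [
    [[0,0,0],[0,0,0],255],
    [[0,0,0],[0,0,0],255],
    [[0,0,0],[0,0,0],255],
    [[0,0,0],[0,0,0],255],
    [[0,0,0],[0,0,-0.03],255],
    [[0,0,0],[0,0,-0.07],255],
    [[0,0,0],[0,0,-0.11],255],
    [[0,0,0],[0,0,-0.14],255],
    [[0,0,0],[0,0,-0.14],255],
    [[0,0,0],[0,0,-0.14],255]
  ]
}}

```text
time: 39.6
position: [0.5387, -0.0484, 0.1922]
tool_rot: [-2.314, -2.123, 0.001]
ft_force: [-0.4, 0.6, -1.4]
grip_width: 0.363
```

```bash
python3 mv.py .6238,-.285,.19,-5;python3 - <<'E'
from h import *
im=ctrl.get_image("scene"); cv2.imwrite("pics/s18.png",cv2.resize(im[80:330,220:420,::-1],None,fx=2.4,fy=2.4))
E
```

```text
t 39.6 pos [ 0.5387 -0.0484  0.1922] phi -4.9 q7 0.06 w 31.6 F [-0.4  0.6 -1.4] tiltz [-0.001  0.    -1.   ]
  shift [-0.2284  0.105   0.002 ] rz 0.001
```

View pics/s18.png

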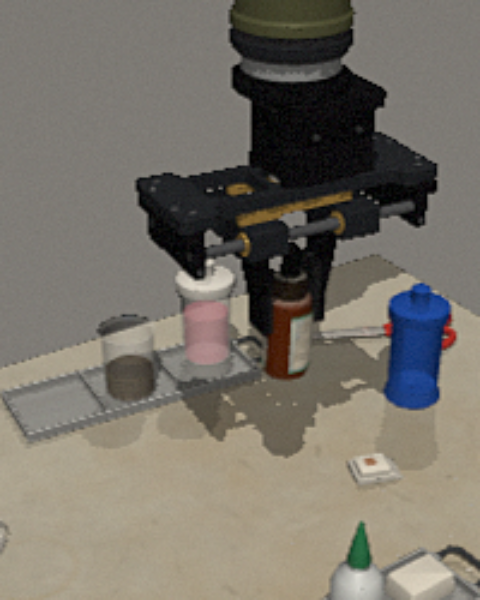

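Request:
{"api": "step_arm", "payload": {
  "plan": [
    [[0,0,0],[-0.03,0.014,0],255],
    [[0,0,0],[-0.07,0.032,0],255],
    [[0,0,0],[-0.115,0.053,0],255],
    [[0,0,0],[-0.16,0.074,0],255],
    [[0,0,0],[-0.2,0.092,0],255],
    [[0,0,0],[-0.2284,0.105,0.01],255],
    [[0,0,0],[-0.2284,0.105,0.05],255],
    [[0,0,0],[-0.2284,0.105,0.09],255],
    [[0,0,0],[-0.2284,0.105,0.115],255],
    [[0,0,0],[-0.2284,0.105,0.115],255]
  ]
}}

```text
time: 40.9
position: [0.6219, -0.284, 0.074]
tool_rot: [-2.311, -2.119, 0.006]
ft_force: [0.4, -0.0, -0.7]
grip_width: 0.363
```

Request:
{"api": "step_arm", "payload": {
  "plan": [
    [[0,0,0],[0,0,0.004],255],
    [[0,0,0],[0,0,0.008],255],
    [[0,0,0],[0,0,0.008],255],
    [[0,0,0],[0,0,0.008],255],
    [[0,0,0],[0,0,0.008],255],
    [[0,0,0],[0,0,0.008],255],
    [[0,0,0],[0,0,0.008],255],
    [[0,0,0],[0,0,0.008],255],
    [[0,0,0],[0,0,0.008],255],
    [[0,0,0],[0,0,0.008],255]
  ]
}}

```text
time: 42.15
position: [0.6244, -0.2852, 0.07]
tool_rot: [2.315, 2.124, 0.0]
ft_force: [-0.0, 1.1, 0.2]
grip_width: 0.364
```

```bash
python3 mv.py .6238,-.285,.0565,-5;python3 - <<'E'
from h import *
im=ctrl.get_image("scene"); cv2.imwrite("pics/s19.png",cv2.resize(im[130:300,180:380,::-1],None,fx=3,fy=3))
E
```

```text
t 42.15 pos [ 0.6244 -0.2852  0.07  ] phi -4.9 q7 0.64 w 31.7 F [-0.   1.1  0.2] tiltz [ 0.  0. -1.]
  shift [ 0.0002 -0.0006  0.0135] rz 0.001
```

View pics/s19.png

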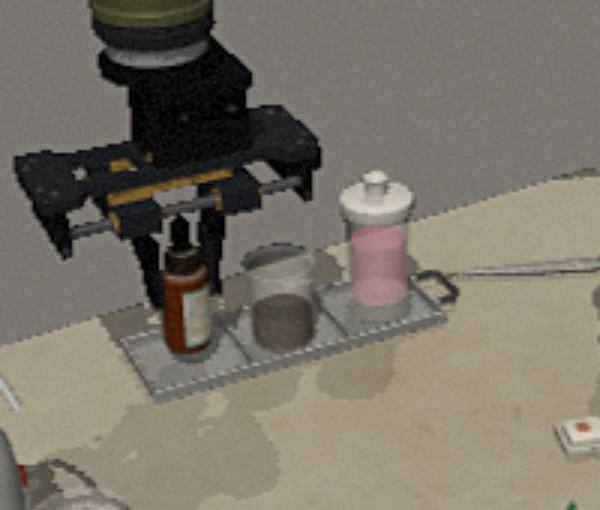

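Request:
{"api": "step_arm", "payload": {
  "plan": [
    [[0,0,0],[0,0,0.006],255],
    [[0,0,0],[0,0,0.011],255],
    [[0,0,0],[0,0,0.0135],255],
    [[0,0,0],[0,0,0.0135],255],
    [[0,0,0],[0,0,0.0135],255],
    [[0,0,0],[0,0,0.0135],126],
    [[0,0,0],[0,0,0.0135],126],
    [[0,0,0],[0,0,0.0135],126],
    [[0,0,0],[0,0,0.0135],126],
    [[0,0,0],[0,0,0.0135],126]
  ]
}}

```text
time: 43.45
position: [0.6244, -0.2852, 0.0566]
tool_rot: [2.315, 2.124, 0.0]
ft_force: [-0.5, -0.2, 0.5]
grip_width: 0.505
```

```bash
python3 mv.py .6238,-.285,.2,-5;python3 - <<'E'
from h import *
im=ctrl.get_image("scene"); cv2.imwrite("pics/s20.png",cv2.resize(im[130:300,180:380,::-1],None,fx=3,fy=3))
E
```

```text
t 43.45 pos [ 0.6244 -0.2852  0.0566] phi -4.9 q7 0.64 w 43.9 F [-0.5 -0.2  0.5] tiltz [ 0.  0. -1.]
  shift [ 1.000e-04 -6.000e-04 -1.434e-01] rz 0.001
```

View pics/s20.png

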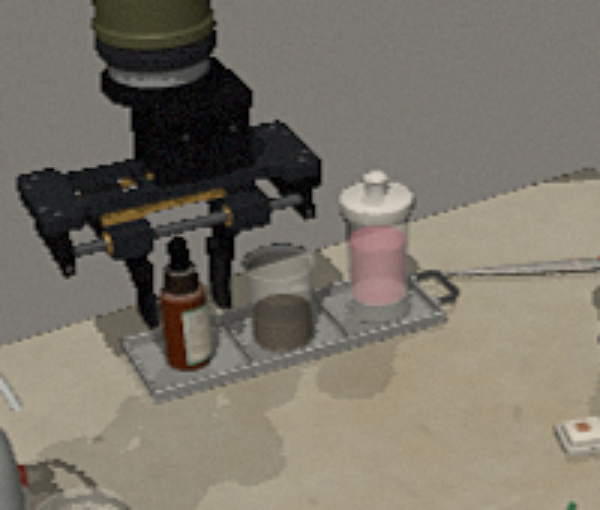

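Free of the bottle. Going straight up, then sideways to clear the top camera's view.

Request:
{"api": "step_arm", "payload": {
  "plan": [
    [[0,0,0],[0,0,-0.03],126],
    [[0,0,0],[0,0,-0.07],126],
    [[0,0,0],[0,0,-0.12],126],
    [[0,0,0],[0,0,-0.17],126],
    [[0,0,0],[0,0,-0.2],126],
    [[0,0,0],[0.05,0,-0.2],126],
    [[0,0,0],[0.1,0,-0.2],126],
    [[0,0,0],[0.15,0,-0.2],126],
    [[0,0,0],[0.2,0,-0.2],126],
    [[0,0,0],[0.25,0,-0.2],126]
  ]
}}

```text
time: 44.75
position: [0.6458, -0.0345, 0.2568]
tool_rot: [2.315, 2.124, 0.001]
ft_force: [0.3, 0.7, 0.4]
grip_width: 0.509
```

Request:
{"api": "step_arm", "payload": {
  "plan": [
    [[0,0,0],[0,0,0],126],
    [[0,0,0],[0,0,0],126],
    [[0,0,0],[0,0,0],126],
    [[0,0,0],[0,0,0],126],
    [[0,0,0],[0,0,0],126],
    [[0,0,0],[0,0,0],126],
    [[0,0,0],[0,0,0],126],
    [[0,0,0],[0,0,0],126],
    [[0,0,0],[0,0,0],126],
    [[0,0,0],[0,0,0],126]
  ]
}}

```text
time: 46.0
position: [0.6459, -0.036, 0.2566]
tool_rot: [-2.315, -2.124, -0.0]
ft_force: [1.0, -1.1, 0.1]
grip_width: 0.503
```

```bash
python3 - <<'E'
from h import *
t=ctrl.get_image("top"); s=ctrl.get_image("scene")
cv2.imwrite("pics/t21.png",cv2.resize(t[110:300,390:490,::-1],None,fx=3,fy=3))
cv2.imwrite("pics/t21f.png",t[:,:,::-1])
cv2.imwrite("pics/s21.png",cv2.resize(s[190:370,210:430,::-1],None,fx=3.3,fy=3.3))
print(ctrl.get_state()['time'])
E
```

```text
46.1
```

View pics/t21.png

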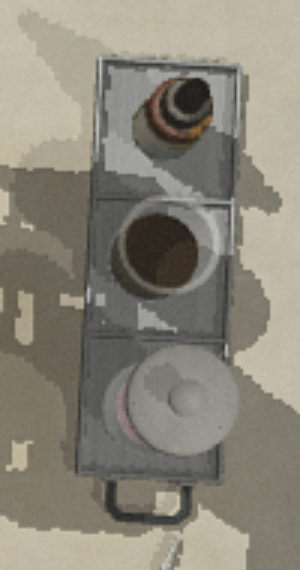

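View pics/t21f.png

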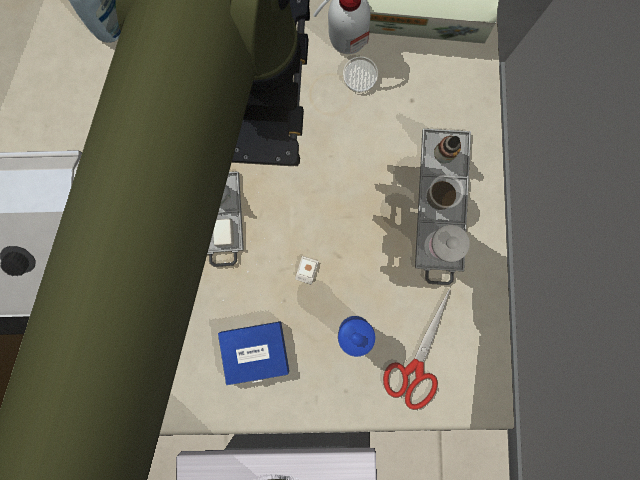

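View pics/s21.png

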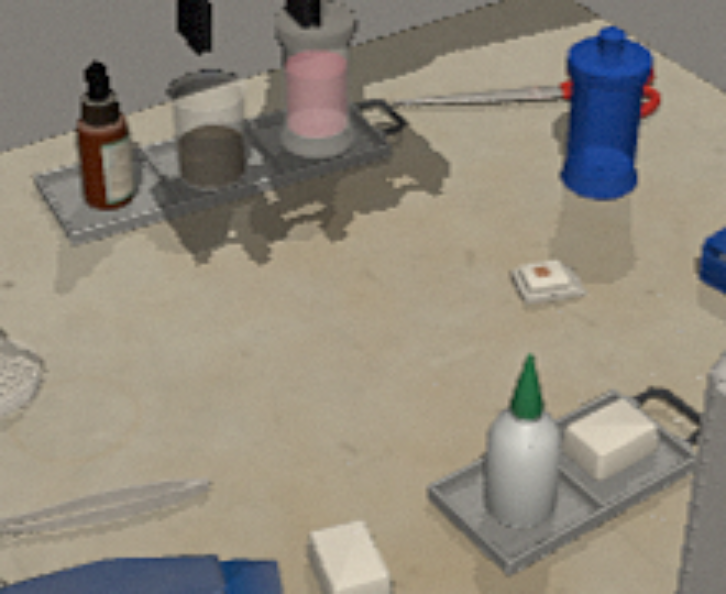

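```bash
python3 - <<'E'
from h import *
a=cv2.imread('pics/top17.png'); a=cv2.imread('pics/t15.png'); cv2.imwrite('pics/w22.png',cv2.resize(a[160:275,180:260],None,fx=5,fy=5))
E
```

```text
(no output)
```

View pics/w22.png

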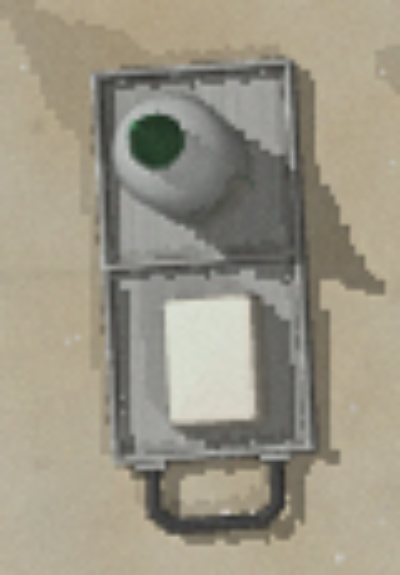

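The wax lies flat, clear of all four walls, and the oil bottle stands inside its compartment. Handing in.

```bash
python3 -c "
from bench import ctrl
print(ctrl.close_job())"
```

```text
the job is handed in; nothing more can be done
None
```

Both kits are made up, in the order asked, and the job was handed in at about 46 s of the 125 s allowed.

- **Two-compartment tray:** the white wax block lies flat next to the handle, and the oil bottle stands in the other compartment. For the wax I took the right-hand one of the two look-alikes.
- **Three-compartment tray:** the pink jar with the white lid stands next to the handle, the beaker is in the middle and the dropper bottle is at the far end.
- **Left alone:** the cassette, the second wax block and the blue jar still lie where they were.

In the last pictures everything stands or lies inside its compartment, clear of the walls, with the gripper well away. In the last top view the arm hid most of the two-compartment tray. For that tray I relied on the final scene view and on a top view from about 33 s; both showed the wax and the oil bottle in place.

The wrist force readings I took never passed about 6 N. I placed the beaker about 4 mm off the compartment's centre on purpose, to keep the gripper off the wall. No check failed or disagreed at the end. Early on the trained networks mislabelled a few things (the blue jar as the staining jar, and a tray as the dropper bottle), which I sorted out from the pictures.

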